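Tighten a blower bearing's lock collar with a pin spanner

TASK

The lock collar on the blower bearing has worked loose. Take the T-handled pin spanner from its wooden rest, put both prongs properly into the collar's two holes, turn the collar clockwise (seen from above) until it is fully home and stops, without pressing or forcing it hard, then stand the spanner back in the groove of its rest and let go. Turn the collar only with the spanner and leave the other things on the bench alone.

Things in the scene. Friction and masses are not known exactly. Their poses are not given: they have to be found in the camera images.
- bearing: Fixed grey bearing unit on the bench, at either side: base plate 150 (x) x 120 (y) x 12 mm with bolt heads, round housing 94 mm across, 45 mm high, under the collar. Origin: centre of its underside, on the collar's axis; z up. At the start the line through the collar's two holes lies anywhere within 0.46 rad either side of this x axis (not measured: see it in an image or feel for it).
- collar: Round steel lock collar on the bearing, 84 mm across, 14 mm thick; 19 mm bore in the middle (shaft end below the face); two round 9 mm through holes, opposite, each 28 mm from the centre. Origin: centre of its TOP face, z up; sinks with the collar but this pose does NOT turn with it. Stiff to turn (0.22 N m), so prongs dragged lightly over the face leave it still; it stays where left.
- home (a point): Fixed point 61 mm above the bearing's underside: the collar's top-face centre when fully home. The collar starts 3 to 8.5 mm higher and sinks 6 mm per rad of clockwise turn, so home is 0.5 to 1.4 rad away, at a solid stop where torque rises steeply: 0.5 to 0.6 N m is enough. Never load the collar with over 60 N in all, pressing and turning (thread damage); touch down slowly, press with 5 N.
- spanner_grip (a point): Centre of the wooden cross-bar handle (110 x 18 x 18 mm, long along x) of the loose T-handled pin spanner, 0.22 to 0.34 kg; z up. Stands upright in the rest, prongs down. Grip the bar at its middle, from above, across its 18 mm width. Below: 16 mm stem, then a steel yoke 72 (x) x 24 (y) x 10 mm, its top 29 mm and underside 39 mm below this point. A half turn makes no difference.
- prong_mid (a point): Point half-way between the spanner's two prong tips, 53 mm straight below the handle centre; axes as spanner_grip. The prongs are round, 6.5 mm, with tapered tips, 28 mm either side of this point along x (parallel to the handle), standing 14 mm out of the yoke's underside.
- rest: Fixed wooden rest 110 (x) x 80 (y) mm, 24 mm high, at either side of the bench, with an open-ended groove along x down its middle, 13 mm wide, 16 mm deep. The spanner's yoke lies on top, both prongs hanging in the groove, handle along the groove and its centre 63 mm above the underside. Origin: centre of the underside; z up.
- oil_can: Blue can 56 mm across, 130 mm tall, bystander; origin: centre of its underside.
- bolt_jar: Clear jar 64 mm across, 75 mm tall, bystander; origin: centre of its underside.
- screwdriver: Screwdriver lying on the bench, bystander; lies along its x axis.
- wrench: Open-ended wrench lying on the bench, bystander; lies along its x axis.
- spare_ring: Plain steel ring 60 mm across, 12 mm thick, no holes, lying between bearing and rest, bystander; origin: centre of its underside.
- offcut: Wood offcut 150 x 50 x 30 mm, bystander; origin: centre of its underside.
- carton: Cardboard box 110 x 90 x 70 mm, bystander; origin: centre of its underside.
There are look-alikes about, which are no part of the job. Leave any pink or turquoise look-alike of the part that bears spanner_grip alone.

How it is judged:
By the outcome, as a careful person would: the job done as asked, in the order asked, and still so for the second after the job is handed in, with the robot touching nothing.
It also fails if it takes over 69 s, if anything falls off the work surface, if the arm or the gripper's body presses on something with over 40 N, if the wrist force passes 120 N, or if a joint passes its speed limit or range.

ROBOT

A 6-joint arm with a two-finger parallel gripper is mounted at the origin on the work surface. World frame = base frame: x ahead of the robot, y to its left, z up, the work surface at z = 0. Lengths are in m, angles in degrees, forces in N, time in s.
With the tool pointing down it reaches from about 0.35 to 0.875 m from the base axis. Payload 4.2 kg.
Tool frame: the origin (TCP) lies midway between the tips of the shut fingers; the grasp point (between the pads) lies r.grasp_offset behind it (r.grasp_offset is the distance from the TCP to the grasp point, in m); z points along the fingers, y is the direction in which the jaws open and shut (so a half turn about z gives the same grasp; the last joint's range is limited). The gripper opens to 87 mm and grips with 3 to 60 N. Pads are 19 mm wide; open, the fingers measure 117 mm over their backs; the gripper's body (75 mm by 190 mm) begins 51 mm behind the grasp point.
Start: joints at [-59.496, 22.042, 0.453, 0, -68.411, -14.817], TCP at [0.169, -0.602, 0.223] pointing down, gripper open.
Joint ranges: [-179.83, 179.83], [-69.29, 118.12], [-61.27, 80.66], [-181.25, 117.63], [-171.15, -9.14], [-177.46, 177.46]. Speed limits (degrees/s): [159.86, 159.86, 180, 180, 180, 180].

INTERFACE

Orientations are given as a 3x3 rotation matrix whose columns are the frame's x, y, z axes.
In Python, from station import sense, optics, r gives the robot as it stands. The module is installed in compiled form; this text tells all that it offers.
- The arm moves only by the tool servo_tool, never from a script. Its argument "deltas" is a list of rows, each an object with "slide": the shift along the tool's x, y, z in units of 25 mm (1.0 is 25 mm), a list of three; "spin": the turn about the tool's z in units of 8 degrees (1.0 is 8 degrees). A call has 1 to 10 rows; each row shifts and turns the pose as measured when the row begins, along the tool's axes as they then stand; what a row does not reach is not made up. A row lasts 1/10 s, in which the tool goes at most 50 mm and 8.59 degrees, less where a joint would pass 70% of its speed; a pose out of reach is approached as far as the arm can. A call is refused whole if a number of a shift passes 1 or a number of a turn 1, either way. A call with a gripper value outside its range is refused whole. "gripper" is the closure in counts, from 0 (fully open) to 255 (shut), set as the call begins (left out, the last holds). The fingers move at their own pace and stop on an object; the grip force is fixed at half the most. Time passes only in rows, so rows that do not move let the fingers close. It gives the time, the measured TCP pose, the force and the opening at its end, in the units of the state.
- sense(): the state, without advancing time (a new reading comes with each control period).
- optics.capture(name): name is "side" or "top"; returns a dict with "frame" (480x640x3 uint8, red, green, blue), "camera_matrix" (3x3 intrinsics, pixels), "eye" and "rotation" of the camera in the world. Camera axes: x right, y down, z forward; pixel columns grow to the right and rows downward; lengths in m; the calibration is good to about 2 mm. A picture is of the moment at which its call begins. There is no depth.
- r.finish_job(): hands the job in, once; it reports no verdict.
The state is a dict: "time_s": time; "joints": joint angles; "joint_velocities": joint speeds; "effort": joint torques, N m; "tcp_pos": TCP position; "ee_rot": TCP orientation; "wrist_force": force on the tool from outside, world axes, zero at the start; "moment": the same for the moment, N m; "gripper_width": opening from 0.0 (shut) to 1.0 (fully open).
Only numpy, scipy, OpenCV 4.12 (cv2) and the standard library are available. Lean on these libraries where they do the work, as an engineer would, in place of code of your own. Each camera call takes 0.05 s, during which the arm holds its last target.

## Working session

There is one attempt and no reset: what is moved stays moved. The work goes in short steps, Python scripts to look and compute and a tool call to move; the robot and the scene stay as the last step left them, time stands still between calls to the robot, and variables do not carry over. Pictures are saved under pics/ and viewed, and the job is handed in when it is done.

Besides the shell and the picture viewer there is one more tool, called after "Request:" in YAML: its name, and indented under it one key for each argument. servo_tool: Moves the arm, as the interface text tells. Its arguments: {"type":"object","properties":{"deltas":{"type":"array"},"gripper":{"type":"number"}},"required":["deltas"]}

```bash
mkdir -p pics
cat > h.py <<'E'
import numpy as np, cv2, pickle
from station import sense, optics, r
def shot(cam,name):
    d=optics.capture(cam); cv2.imwrite(f'pics/{name}.png',d['frame'][:,:,::-1]); pickle.dump(d,open(f'pics/{name}.pkl','wb')); return d
def ray(d,u,v,z):
    K=np.array(d['camera_matrix']);R=np.array(d['rotation']);e=np.array(d['eye'])
    w=R@np.linalg.inv(K)@np.array([u,v,1.]); return e+w*(z-e[2])/w[2]
def proj(d,p):
    K=np.array(d['camera_matrix']);R=np.array(d['rotation']);e=np.array(d['eye'])
    q=K@R.T@(np.array(p)-e); return q[:2]/q[2]
def ld(n): return pickle.load(open(f'pics/{n}.pkl','rb'))
E
python3 - <<'E'
from h import *
for c in('top','side'):
    d=shot(c,c+'0'); print(d['eye'],np.round(d['rotation'],3).tolist(),np.array(d['camera_matrix']).tolist())
s=sense()
for k in s: print(k,np.round(s[k],4).tolist())
print(r.grasp_offset)
E
```

```text
[0.40277818 0.02300654 1.38490912] [[0.015, -0.997, 0.074], [-1.0, -0.016, -0.019], [0.02, -0.074, -0.997]] [[613.8250448647209, 0.0, 321.59616788716164], [0.0, 613.8250448647209, 232.14667840146993], [0.0, 0.0, 1.0]]
[0.05878384 1.01226909 1.19841298] [[-0.914, -0.291, 0.283], [-0.406, 0.643, -0.649], [0.007, -0.708, -0.706]] [[592.6632238643731, 0.0, 321.7608406700299], [0.0, 592.6632238643731, 244.5533272317065], [0.0, 0.0, 1.0]]
time_s 0.1
joints [-59.4975, 22.0885, 0.3874, -0.024, -68.4101, -14.8175]
joint_velocities [-0.0035, -0.0259, 0.1631, 0.0624, 0.009, -0.0655]
effort [0.0004, -39.169, 18.7936, 4.2319, 0.0135, -0.0001]
tcp_pos [0.1688, -0.6012, 0.2215]
ee_rot [[-0.9628, -0.2702, -0.0006], [-0.2702, 0.9628, 0.0019], [0.0001, 0.002, -1.0]]
wrist_force [-0.5995, -1.2391, 0.0903]
moment [-0.0484, 0.003, 0.0165]
gripper_width 1.0
0.0187
```

View pics/top0.png

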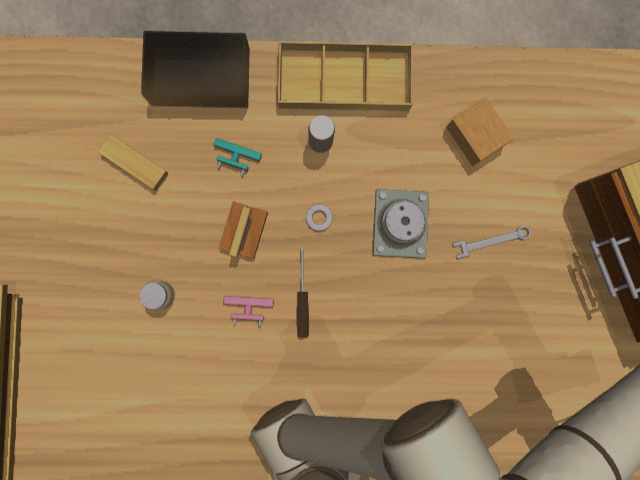

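View pics/side0.png

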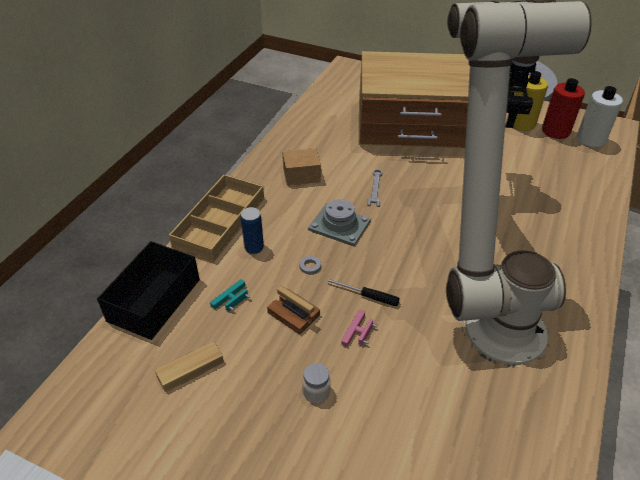

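The top view shows the rest with the wooden-handled spanner at about (243,231) and the bearing and collar at about (403,221). The look-alikes are at (238,155) in turquoise and (248,305) in pink. I'll zoom in.

Run:
```python
from h import *
a=cv2.imread('pics/top0.png');b=cv2.imread('pics/side0.png')
def z(i,u,v,w,h): return cv2.resize(i[v:v+h,u:u+w],(400,300),interpolation=cv2.INTER_CUBIC)
o=np.vstack([np.hstack([z(a,203,201,80,60),z(a,363,193,80,60)]),np.hstack([z(b,253,275,80,60),z(b,300,190,80,60)])])
cv2.imwrite('pics/zoom0.png',o)
```

```text
(no output)
```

View pics/zoom0.png

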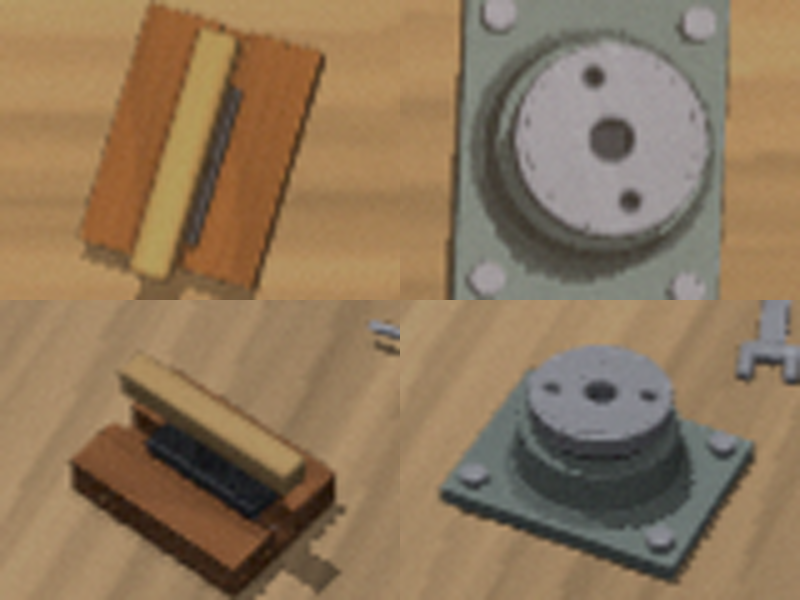

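```bash
cat >> h.py <<'E'
def tri(pts):
    A=[];B=[]
    for d,(u,v) in pts:
        K=np.array(d['camera_matrix']);R=np.array(d['rotation']);e=np.array(d['eye'])
        w=R@np.linalg.inv(K)@np.array([u,v,1.]);w/=np.linalg.norm(w);P=np.eye(3)-np.outer(w,w);A.append(P);B.append(P@e)
    A=np.vstack(A);B=np.hstack(B);x=np.linalg.lstsq(A,B,rcond=None)[0];return x,np.linalg.norm(A@x-B)
E
python3 - <<'E'
from h import *
t=ld('top0');s=ld('side0')
f=lambda x,y,u,v:((x+.5)/5-.5+u,(y+.5)/5-.5+v)
T=lambda x,y:f(x,y,363,193); S=lambda x,y:f(x,y,300,190)
for n,a,b in(('h1',(194,76),(250,95)),('bore',(212,138),(200,91)),('h2',(230,200),(152,87))):
    print(n,tri([(t,T(*a)),(s,S(*b))]), ray(t,*T(*a),.067))
# alternative pairing
for n,a,b in(('h1',(194,76),(152,87)),('h2',(230,200),(250,95))): print(n,tri([(t,T(*a)),(s,S(*b))]))
T2=lambda x,y:f(x,y,203,201);S2=lambda x,y:f(x,y,253,275)
e=[ray(t,*T2(*p),.072) for p in((203,28),(237,37),(133,265),(168,276))]
e2=[ray(s,*S2(*p),.072) for p in((118,75),(145,54),(285,180),(303,163))]
print(np.round(e,4),np.round(e2,4),np.mean(e,0),np.mean(e2,0))
for q in(e,e2):
  for a,b in((0,1),(0,2),(1,3),(2,3)):
    d=q[a]-q[b];print(np.linalg.norm(d),np.degrees(np.arctan2(d[1],d[0])))
E
```

```text
h1 (array([ 0.52637385, -0.18150495,  0.07474338]), np.float64(0.042741033865271415)) [ 0.5564189  -0.17438145  0.067     ]
bore (array([ 0.5273399 , -0.18228748,  0.07132659]), np.float64(0.002733578496410103)) [ 0.52958569 -0.18233303  0.067     ]
h2 (array([ 0.52601671, -0.17917385,  0.07595332]), np.float64(0.03640439027892116)) [ 0.50282649 -0.19026269  0.067     ]
h1 (array([ 0.55406733, -0.1744302 ,  0.07099737]), np.float64(0.002814227621302586))
h2 (array([ 0.5001461 , -0.19028147,  0.07178773]), np.float64(0.003462865662349378))
[[0.5534 0.1669 0.072 ]
 [0.5498 0.1522 0.072 ]
 [0.4512 0.1942 0.072 ]
 [0.4467 0.1792 0.072 ]] [[0.55   0.1686 0.072 ]
 [0.544  0.1506 0.072 ]
 [0.4458 0.195  0.072 ]
 [0.4423 0.1818 0.072 ]] [0.50026835 0.17309493 0.072     ] [0.49551296 0.17400195 0.072     ]
0.015096086645414227 76.07895587515071
0.10577902986568334 -14.959041217879621
0.10648529506660517 -14.659044630225118
0.015657098665862637 73.46233463059275
0.0189855779531153 71.47465689531799
0.10747635713430519 -14.210934903992126
0.10639463881542609 -17.055224367998175
0.013653981430340356 74.88478570820716
```

The two views differ by a few mm in x. The collar centre is near (0.528,-0.182) with its hole line at about 16.5°. The spanner is near (0.498,0.1735) at about -14.8°. I'll move towards the spanner.

Request:
servo_tool:
  deltas:
    - {"slide": [-0.8, 0.9, 0], "spin": 0}
    - {"slide": [-0.8, 1, 0], "spin": 0}
    - {"slide": [-0.8, 1, 0], "spin": 0}
    - {"slide": [-0.8, 1, 0], "spin": 0}
    - {"slide": [-0.8, 1, 0], "spin": 0}
    - {"slide": [-0.8, 1, 0], "spin": 0}
    - {"slide": [-0.8, 1, 0], "spin": 0}
    - {"slide": [-0.8, 1, 0], "spin": 0}
    - {"slide": [-0.8, 1, 0], "spin": 0}
    - {"slide": [-0.8, 1, 0], "spin": 0}
  gripper: 0

```text
time_s: 1.1
tcp_pos: [0.2957, -0.2991, 0.2164]
ee_rot: [[-0.965, -0.262, -0.007], [-0.262, 0.965, 0.011], [0.004, 0.012, -1.0]]
wrist_force: [0.8, -0.1, -0.4]
gripper_width: 1.002
```

Request:
servo_tool:
  deltas:
    - {"slide": [-0.8, 1, 0], "spin": 0}
    - {"slide": [-0.8, 1, 0], "spin": 0}
    - {"slide": [-0.8, 1, 0], "spin": 0}
    - {"slide": [-0.8, 1, 0], "spin": 0}
    - {"slide": [-0.8, 1, 0], "spin": 0}
    - {"slide": [-0.8, 1, 0], "spin": 0}
    - {"slide": [-0.8, 1, 0], "spin": 0}
    - {"slide": [-0.8, 1, 0], "spin": 0}
    - {"slide": [-0.8, 1, 0], "spin": 0}
    - {"slide": [-0.8, 1, 0], "spin": 0}

```text
time_s: 2.1
tcp_pos: [0.4233, 0.0082, 0.2174]
ee_rot: [[-0.965, -0.262, -0.009], [-0.262, 0.965, 0.012], [0.006, 0.014, -1.0]]
wrist_force: [-0.1, -0.1, -0.1]
gripper_width: 0.998
```

Request:
servo_tool:
  deltas:
    - {"slide": [-0.8, 1, 0], "spin": 0}
    - {"slide": [-0.8, 1, 0], "spin": 0}
    - {"slide": [-0.8, 1, 0], "spin": 0}
    - {"slide": [-0.8, 1, 0], "spin": 0}
    - {"slide": [-0.6, 0.7, 0], "spin": 0}
    - {"slide": [0, 0, 0], "spin": 1}
    - {"slide": [0, 0, 0], "spin": 1}
    - {"slide": [0, 0, 0], "spin": 1}
    - {"slide": [0, 0, 0], "spin": 0.7}
    - {"slide": [0, 0, 0], "spin": 0}

```text
time_s: 3.1
tcp_pos: [0.4843, 0.1568, 0.2136]
ee_rot: [[-0.965, 0.262, -0.017], [0.262, 0.965, 0.009], [0.019, 0.004, -1.0]]
wrist_force: [-0.5, 0.1, -0.1]
gripper_width: 0.997
```

```bash
cat >> h.py <<'E'
def tgt(x,y,z,yaw,tilt=True):
    """print slide units/spin units to reach TCP x,y,z and tool-x yaw (deg)"""
    s=sense();R=np.array(s['ee_rot']);p=np.array(s['tcp_pos'])
    cy=np.degrees(np.arctan2(R[1,0],R[0,0]));d=(yaw-cy+90)%180-90
    print('t',s['time_s'],'p',np.round(p,4),'yaw',round(cy,2),'F',np.round(s['wrist_force'],2),'M',np.round(s['moment'],3),'w',round(s['gripper_width'],3),'z',np.round(R[:,2],4),'j6',round(s['joints'][5],1))
    print('slide',np.round(R.T@(np.array([x,y,z])-p)/.025,3),'spin',round(-d/8,3))
E
python3 - <<'E'
from h import *
d=shot('top','top1');e=shot('side','side1')
tgt(.498,.1735,.1,165.2)
E
```

```text
t 3.2 p [0.4844 0.1568 0.2138] yaw 164.91 F [0.36 0.75 0.47] M [-0.033 -0.016 -0.03 ] w 1.001 z [-0.017   0.0091 -0.9998] j6 -140.2
slide [-0.438  0.769  4.546] spin -0.037
```

View pics/top1.png

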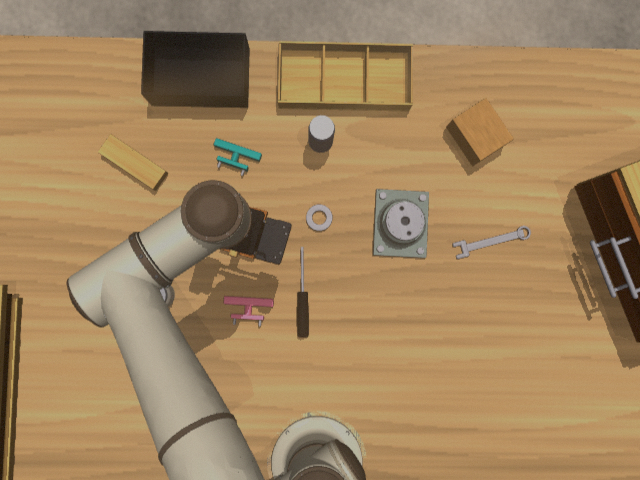

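View pics/side1.png

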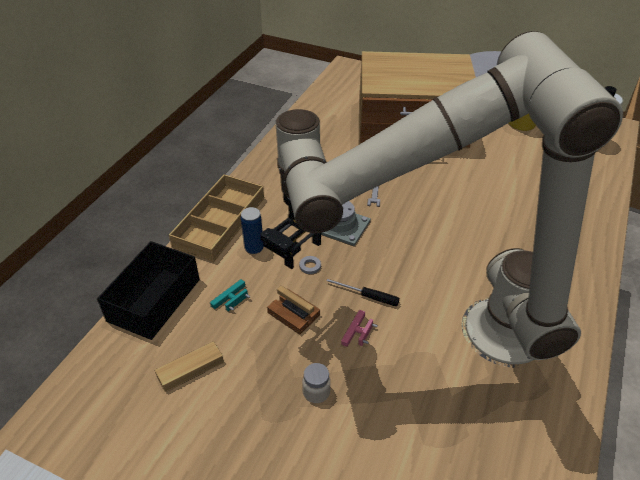

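Run:
```python
from h import *
print(np.round(sense()['joints'],1))
```

```text
[  35.6   11.6  -15.4   -1.1  -63.5 -140.2]
```

Request:
servo_tool:
  deltas:
    - {"slide": [-0.44, 0.77, 0], "spin": 0}
    - {"slide": [0, 0, 1], "spin": 0}
    - {"slide": [0, 0, 1], "spin": 0}
    - {"slide": [0, 0, 1], "spin": 0}
    - {"slide": [0, 0, 0.8], "spin": 0}
    - {"slide": [0, 0, 0], "spin": 0}
    - {"slide": [0, 0, 0], "spin": 0}

```text
time_s: 3.9
tcp_pos: [0.5002, 0.174, 0.1172]
ee_rot: [[-0.969, 0.249, -0.013], [0.248, 0.969, 0.011], [0.016, 0.007, -1.0]]
wrist_force: [0.2, 0.5, 0.2]
gripper_width: 0.995
```

Run:
```python
from h import *
d=shot('top','top2');e=shot('side','side2')
tgt(.498,.1735,.044,165.2)
a=d['frame'][:,:,::-1];b=e['frame'][:,:,::-1]
def z(i,u,v,w,h): return cv2.resize(i[v:v+h,u:u+w],(400,300),interpolation=cv2.INTER_CUBIC)
cv2.imwrite('pics/zoom2.png',np.hstack([z(a,183,186,120,90),z(b,233,260,120,90)]))
```

```text
t 4.0 p [0.5003 0.1741 0.1177] yaw 165.58 F [-0.11 -0.61  0.84] M [-0.058 -0.016 -0.024] w 0.999 z [-0.0127  0.0116 -0.9999] j6 -139.8
slide [ 0.037 -0.072  2.947] spin 0.047
```

View pics/zoom2.png

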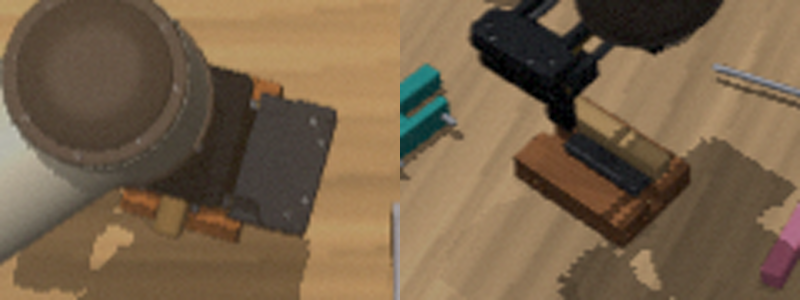

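The fingers straddle the bar, so I'll descend.

Request:
servo_tool:
  deltas:
    - {"slide": [0.03, -0.05, 0.8], "spin": 0.05}
    - {"slide": [0, 0, 0.8], "spin": 0}
    - {"slide": [0, 0, 0.7], "spin": 0}
    - {"slide": [0, 0, 0.3], "spin": 0}
    - {"slide": [0, 0, 0.15], "spin": 0}
    - {"slide": [0, 0, 0], "spin": 0}

```text
time_s: 4.6
tcp_pos: [0.5043, 0.1774, 0.0552]
ee_rot: [[-0.968, 0.253, 0.003], [0.253, 0.967, 0.021], [0.003, 0.021, -1.0]]
wrist_force: [0.5, 0.5, -0.5]
gripper_width: 1.003
```

Run:
```python
from h import *
e=shot('side','side3')
tgt(.498,.1735,.044,165.2)
b=e['frame'][:,:,::-1]
cv2.imwrite('pics/zoom3.png',cv2.resize(b[250:340,233:353],(800,600),interpolation=cv2.INTER_CUBIC))
```

```text
t 4.65 p [0.5047 0.1776 0.0557] yaw 165.37 F [0.37 0.72 0.39] M [-0.032 -0.044  0.065] w 1.0 z [ 0.0037  0.0214 -0.9998] j6 -139.9
slide [ 0.215 -0.237  0.462] spin 0.021
```

View pics/zoom3.png

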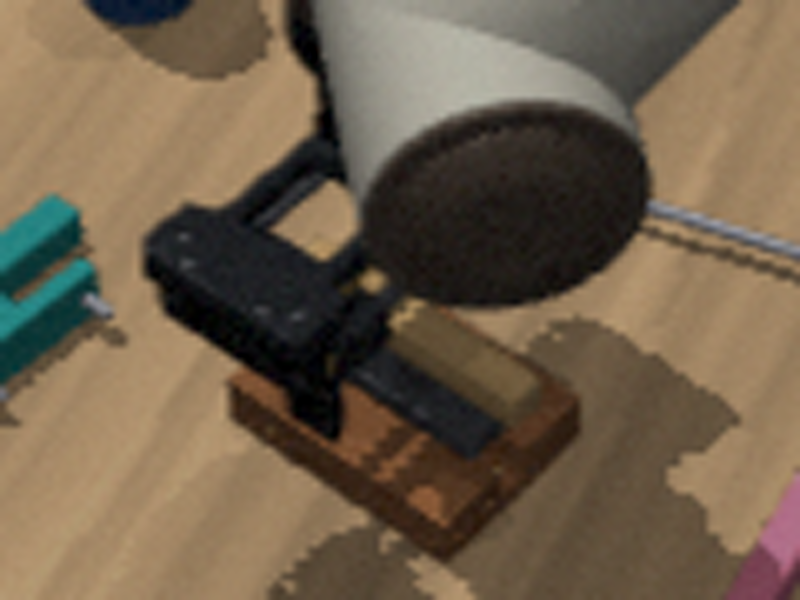

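Request:
servo_tool:
  deltas:
    - {"slide": [0.15, -0.24, 0.25], "spin": 0}
    - {"slide": [0.1, 0, 0.2], "spin": 0}
    - {"slide": [0, 0, 0], "spin": 0}
    - {"slide": [0, 0, 0], "spin": 0}

```text
time_s: 5.05
tcp_pos: [0.4974, 0.1738, 0.0454]
ee_rot: [[-0.968, 0.252, 0.007], [0.252, 0.967, 0.023], [-0.001, 0.024, -1.0]]
wrist_force: [0.5, -1.0, 0.6]
gripper_width: 0.997
```

Run:
```python
from h import *
tgt(.498,.1735,.044,165.2)
```

```text
t 5.05 p [0.4974 0.1738 0.0454] yaw 165.39 F [ 0.49 -1.04  0.64] M [-0.068 -0.041  0.013] w 0.997 z [ 0.0068  0.0234 -0.9997] j6 -140.0
slide [-0.027 -0.008  0.056] spin 0.023
```

Request:
servo_tool:
  deltas:
    - {"slide": [0, 0, 0], "spin": 0}
    - {"slide": [0, 0, 0], "spin": 0}
    - {"slide": [0, 0, 0], "spin": 0}
    - {"slide": [0, 0, 0], "spin": 0}
    - {"slide": [0, 0, 0], "spin": 0}
    - {"slide": [0, 0, 0], "spin": 0}
  gripper: 255

```text
time_s: 5.65
tcp_pos: [0.498, 0.1742, 0.0459]
ee_rot: [[-0.968, 0.252, 0.008], [0.252, 0.967, 0.024], [-0.002, 0.025, -1.0]]
wrist_force: [-0.6, -0.6, 0.8]
gripper_width: 0.54
```

Request:
servo_tool:
  deltas:
    - {"slide": [0, 0, 0], "spin": 0}
    - {"slide": [0, 0, 0], "spin": 0}

```text
time_s: 5.85
tcp_pos: [0.498, 0.1742, 0.0459]
ee_rot: [[-0.968, 0.252, 0.008], [0.252, 0.967, 0.024], [-0.002, 0.025, -1.0]]
wrist_force: [0.1, -0.0, 0.1]
gripper_width: 0.359
```

Run:
```python
from h import *
tgt(.498,.1735,.15,165.2)
```

```text
t 5.85 p [0.498  0.1742 0.0459] yaw 165.4 F [ 0.13 -0.01  0.11] M [-0.061  0.009  0.033] w 0.359 z [ 0.008   0.024  -0.9997] j6 -140.0
slide [-0.014  0.077 -4.165] spin 0.025
```

Fingers are still closing (the bar should stop them at about 0.207).

Request:
servo_tool:
  deltas:
    - {"slide": [0, 0, 0], "spin": 0}
    - {"slide": [0, 0, 0], "spin": 0}
    - {"slide": [0, 0, 0], "spin": 0}
    - {"slide": [0, 0, 0], "spin": 0}

```text
time_s: 6.25
tcp_pos: [0.4981, 0.1744, 0.0459]
ee_rot: [[-0.968, 0.252, 0.008], [0.252, 0.967, 0.024], [-0.002, 0.025, -1.0]]
wrist_force: [0.2, -0.1, 0.8]
gripper_width: 0.206
```

Run:
```python
from h import *
tgt(.498,.1735,.15,165.2)
```

```text
t 6.25 p [0.4981 0.1744 0.0459] yaw 165.41 F [ 0.15 -0.07  0.77] M [-0.099 -0.013 -0.02 ] w 0.206 z [ 0.0082  0.0242 -0.9997] j6 -140.0
slide [-0.011  0.072 -4.163] spin 0.027
```

Request:
servo_tool:
  deltas:
    - {"slide": [0, 0, -0.3], "spin": 0}
    - {"slide": [0, 0, -0.6], "spin": 0}
    - {"slide": [0, 0, -0.9], "spin": 0}
    - {"slide": [0, 0, -0.9], "spin": 0}
    - {"slide": [0, 0, -0.9], "spin": 0}
    - {"slide": [0, 0, -0.6], "spin": 0}
    - {"slide": [0, 0, 0], "spin": 0}

```text
time_s: 6.95
tcp_pos: [0.4935, 0.1695, 0.153]
ee_rot: [[-0.967, 0.254, -0.002], [0.254, 0.967, 0.02], [0.007, 0.018, -1.0]]
wrist_force: [0.2, 0.5, -3.3]
gripper_width: 0.207
```

Run:
```python
from h import *
tgt(.528,-.182,.15,196.5)
s=sense();R=np.array(s['ee_rot'])
e=shot('side','side4')
b=e['frame'][:,:,::-1]
cv2.imwrite('pics/zoom4.png',cv2.resize(b[200:320,213:373],(800,600),interpolation=cv2.INTER_CUBIC))
```

```text
t 6.95 p [0.4935 0.1695 0.153 ] yaw 165.27 F [ 0.23  0.53 -3.34] M [-0.005 -0.086 -0.051] w 0.207 z [-0.0017  0.0195 -0.9998] j6 -140.2
slide [ -4.91  -13.245  -0.155] spin -3.904
```

View pics/zoom4.png

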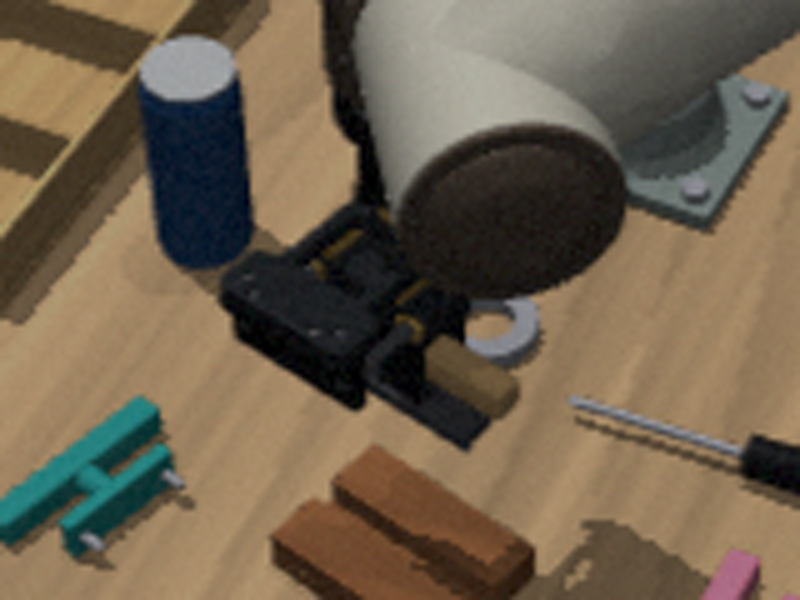

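The spanner is up and the bar is held. Next I'll carry it to the collar.

Request:
servo_tool:
  deltas:
    - {"slide": [-0.2, -0.5, 0], "spin": 0}
    - {"slide": [-0.35, -0.95, 0], "spin": 0}
    - {"slide": [-0.35, -0.95, 0], "spin": 0}
    - {"slide": [-0.35, -0.95, 0], "spin": 0}
    - {"slide": [-0.35, -0.95, 0], "spin": 0}
    - {"slide": [-0.35, -0.95, 0], "spin": 0}
    - {"slide": [-0.35, -0.95, 0], "spin": 0}
    - {"slide": [-0.35, -0.95, 0], "spin": 0}
    - {"slide": [-0.35, -0.95, 0], "spin": 0}
    - {"slide": [-0.35, -0.95, 0], "spin": 0}

```text
time_s: 8.0
tcp_pos: [0.506, -0.085, 0.1339]
ee_rot: [[-0.967, 0.254, -0.032], [0.253, 0.967, 0.012], [0.034, 0.004, -0.999]]
wrist_force: [1.0, 0.5, -2.2]
gripper_width: 0.199
```

Request:
servo_tool:
  deltas:
    - {"slide": [-0.35, -0.95, 0], "spin": 0}
    - {"slide": [-0.35, -0.95, 0], "spin": 0}
    - {"slide": [-0.35, -0.95, 0], "spin": 0}
    - {"slide": [-0.2, -0.5, 0], "spin": 0}
    - {"slide": [0, 0, 0], "spin": -0.9}
    - {"slide": [0, 0, 0], "spin": -1}
    - {"slide": [0, 0, 0], "spin": -1}
    - {"slide": [0, 0, 0], "spin": -0.9}
    - {"slide": [0, 0, 0], "spin": 0}

```text
time_s: 8.9
tcp_pos: [0.5038, -0.1843, 0.1195]
ee_rot: [[-0.959, -0.279, -0.059], [-0.28, 0.96, 0.017], [0.052, 0.032, -0.998]]
wrist_force: [-0.3, 1.0, -2.1]
gripper_width: 0.204
```

Run:
```python
from h import *
tgt(.528,-.182,.125,196.5)
d=shot('top','top5');e=shot('side','side5')
a=d['frame'][:,:,::-1];b=e['frame'][:,:,::-1]
def z(i,u,v,w,h): return cv2.resize(i[v:v+h,u:u+w],(400,300),interpolation=cv2.INTER_CUBIC)
cv2.imwrite('pics/zoom5.png',np.hstack([z(a,343,176,120,90),z(b,280,160,120,90)]))
```

```text
t 8.9 p [ 0.5038 -0.1843  0.1195] yaw -163.7 F [-0.27  1.01 -2.07] M [-0.017 -0.187  0.014] w 0.204 z [-0.0587  0.0166 -0.9981] j6 -70.0
slide [-0.941 -0.175 -0.276] spin -0.025
```

View pics/zoom5.png

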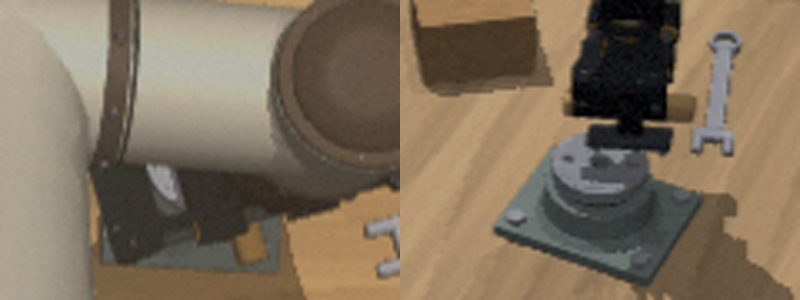

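View pics/side5.png

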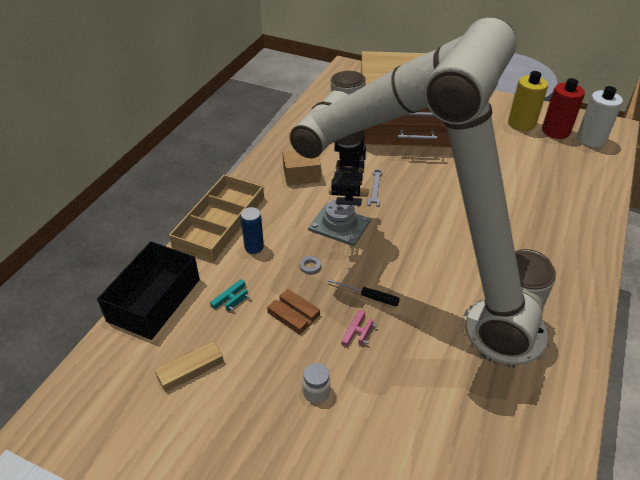

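The spanner is over the collar, but the tool has picked up about 3.5° of tilt. I'll test how motion affects the tilt, since only slides and spins are available.

Request:
servo_tool:
  deltas:
    - {"slide": [-0.25, 0, -0.3], "spin": 0}
    - {"slide": [-0.25, 0, -0.3], "spin": 0}
    - {"slide": [-0.25, 0, -0.3], "spin": 0}
    - {"slide": [-0.2, 0, -0.3], "spin": 0}

```text
time_s: 9.4
tcp_pos: [0.5297, -0.1776, 0.1497]
ee_rot: [[-0.96, -0.272, -0.06], [-0.274, 0.962, 0.017], [0.054, 0.033, -0.998]]
wrist_force: [0.5, -0.4, -3.0]
gripper_width: 0.204
```

Run:
```python
from h import *
tgt(.528,-.182,.135,196.5)
```

```text
t 9.4 p [ 0.5297 -0.1776  0.1497] yaw -164.1 F [ 0.5  -0.36 -3.01] M [-0.018 -0.228 -0.006] w 0.204 z [-0.0604  0.0167 -0.998 ] j6 -71.3
slide [ 0.081 -0.172  0.588] spin -0.075
```

Request:
servo_tool:
  deltas:
    - {"slide": [0, 0, 0], "spin": 0}
    - {"slide": [0, 0, 0], "spin": 0}

```text
time_s: 9.6
tcp_pos: [0.5319, -0.1772, 0.1515]
ee_rot: [[-0.96, -0.273, -0.056], [-0.274, 0.962, 0.016], [0.05, 0.031, -0.998]]
wrist_force: [-0.4, -0.7, -2.6]
gripper_width: 0.204
```

Run:
```python
from h import *
tgt(.528,-.182,.135,196.5)
```

```text
t 9.6 p [ 0.5319 -0.1772  0.1515] yaw -164.08 F [-0.4  -0.71 -2.56] M [-0.104 -0.15   0.016] w 0.204 z [-0.0564  0.0163 -0.9983] j6 -71.3
slide [ 0.167 -0.162  0.666] spin -0.072
```

Request:
servo_tool:
  deltas:
    - {"slide": [0, 0, 0.3], "spin": 0}
    - {"slide": [0, 0, 0.3], "spin": 0}

```text
time_s: 9.8
tcp_pos: [0.5313, -0.177, 0.1364]
ee_rot: [[-0.961, -0.273, -0.054], [-0.274, 0.962, 0.016], [0.048, 0.031, -0.998]]
wrist_force: [0.6, 0.0, -2.8]
gripper_width: 0.203
```

Run:
```python
from h import *
tgt(.528,-.182,.135,196.5)
```

```text
t 9.8 p [ 0.5313 -0.177   0.1364] yaw -164.09 F [ 0.62  0.01 -2.77] M [-0.053 -0.085  0.053] w 0.203 z [-0.0545  0.0163 -0.9984] j6 -71.3
slide [ 0.178 -0.16   0.062] spin -0.074
```

Request:
servo_tool:
  deltas:
    - {"slide": [0, 0, -0.4], "spin": 0}
    - {"slide": [0, 0, -0.4], "spin": 0}
    - {"slide": [0, 0, -0.4], "spin": 0}
    - {"slide": [0, 0, -0.4], "spin": 0}
    - {"slide": [0, 0, -0.4], "spin": 0}
    - {"slide": [0, 0, -0.4], "spin": 0}
    - {"slide": [0, 0, -0.2], "spin": 0}
    - {"slide": [0, 0, 0], "spin": 0}

```text
time_s: 10.6
tcp_pos: [0.5344, -0.1785, 0.207]
ee_rot: [[-0.961, -0.272, -0.055], [-0.273, 0.962, 0.016], [0.049, 0.031, -0.998]]
wrist_force: [-0.2, -0.8, -3.4]
gripper_width: 0.2
```

Request:
servo_tool:
  deltas:
    - {"slide": [0, 0, 1], "spin": 0}
    - {"slide": [0, 0, 1], "spin": 0}
    - {"slide": [0, 0, 0.5], "spin": 0}
    - {"slide": [0, 0, 0], "spin": 0}

```text
time_s: 11.0
tcp_pos: [0.531, -0.1773, 0.1432]
ee_rot: [[-0.961, -0.272, -0.054], [-0.273, 0.962, 0.017], [0.047, 0.03, -0.998]]
wrist_force: [-0.3, 0.9, -2.1]
gripper_width: 0.202
```

Request:
servo_tool:
  deltas:
    - {"slide": [0, 0, -0.4], "spin": 0}
    - {"slide": [0, 0, -0.4], "spin": 0}
    - {"slide": [0, 0, -0.4], "spin": 0}
    - {"slide": [0, 0, -0.4], "spin": 0}
    - {"slide": [0, 0, -0.4], "spin": 0}
    - {"slide": [0, 0, -0.4], "spin": 0}
    - {"slide": [0, 0, -0.2], "spin": 0}
    - {"slide": [0, 0, 0], "spin": 0}

```text
time_s: 11.8
tcp_pos: [0.5372, -0.179, 0.2194]
ee_rot: [[-0.961, -0.273, -0.044], [-0.273, 0.962, 0.015], [0.039, 0.026, -0.999]]
wrist_force: [-0.8, -0.0, -3.0]
gripper_width: 0.202
```

Request:
servo_tool:
  deltas:
    - {"slide": [0, 0, 1], "spin": 0}
    - {"slide": [0, 0, 1], "spin": 0}
    - {"slide": [0, 0, 0.5], "spin": 0}
    - {"slide": [0, 0, 0], "spin": 0}

```text
time_s: 12.2
tcp_pos: [0.5342, -0.178, 0.1552]
ee_rot: [[-0.961, -0.272, -0.043], [-0.273, 0.962, 0.015], [0.038, 0.026, -0.999]]
wrist_force: [0.2, 0.6, -2.5]
gripper_width: 0.203
```

Request:
servo_tool:
  deltas:
    - {"slide": [0, 0, -0.6], "spin": 0}
    - {"slide": [0, 0, -0.4], "spin": 0}
    - {"slide": [0, 0, -0.4], "spin": 0}
    - {"slide": [0, 0, 0], "spin": 0}
    - {"slide": [0, 0, 1], "spin": 0}
    - {"slide": [0, 0, 0.5], "spin": 0}
    - {"slide": [0, 0, -0.4], "spin": 0}
    - {"slide": [0, 0, -0.4], "spin": 0}
    - {"slide": [0, 0, -0.4], "spin": 0}
    - {"slide": [0, 0, 0], "spin": 0}

```text
time_s: 13.2
tcp_pos: [0.538, -0.179, 0.1909]
ee_rot: [[-0.961, -0.273, -0.036], [-0.274, 0.962, 0.013], [0.03, 0.023, -0.999]]
wrist_force: [0.5, -0.3, -3.0]
gripper_width: 0.201
```

Request:
servo_tool:
  deltas:
    - {"slide": [0, 0, 1], "spin": 0}
    - {"slide": [0, 0, 0.5], "spin": 0}
    - {"slide": [0, 0, -0.7], "spin": 0}
    - {"slide": [0, 0, -0.5], "spin": 0}
    - {"slide": [0, 0, -0.2], "spin": 0}
    - {"slide": [0, 0, 0], "spin": 0}

```text
time_s: 13.8
tcp_pos: [0.5397, -0.1792, 0.1924]
ee_rot: [[-0.962, -0.273, -0.028], [-0.274, 0.962, 0.013], [0.024, 0.02, -1.0]]
wrist_force: [0.2, -0.2, -3.6]
gripper_width: 0.201
```

That works, at about 0.008 per oscillation. I'll continue.

Request:
servo_tool:
  deltas:
    - {"slide": [0, 0, 1], "spin": 0}
    - {"slide": [0, 0, 0.5], "spin": 0}
    - {"slide": [0, 0, -0.7], "spin": 0}
    - {"slide": [0, 0, -0.5], "spin": 0}
    - {"slide": [0, 0, 0], "spin": 0}
    - {"slide": [0, 0, 1], "spin": 0}
    - {"slide": [0, 0, 0.5], "spin": 0}
    - {"slide": [0, 0, -0.7], "spin": 0}
    - {"slide": [0, 0, -0.5], "spin": 0}
    - {"slide": [0, 0, 0], "spin": 0}

```text
time_s: 14.8
tcp_pos: [0.5395, -0.1784, 0.1765]
ee_rot: [[-0.962, -0.272, -0.025], [-0.272, 0.962, 0.015], [0.02, 0.021, -1.0]]
wrist_force: [0.8, 1.6, -1.9]
gripper_width: 0.203
```

Request:
servo_tool:
  deltas:
    - {"slide": [0, 0, 1], "spin": 0}
    - {"slide": [0, 0, 0.5], "spin": 0}
    - {"slide": [0, 0, -0.7], "spin": 0}
    - {"slide": [0, 0, -0.5], "spin": 0}
    - {"slide": [0, 0, 0], "spin": 0}
    - {"slide": [0, 0, 0], "spin": 0}

```text
time_s: 15.4
tcp_pos: [0.5398, -0.1777, 0.1691]
ee_rot: [[-0.962, -0.271, -0.02], [-0.271, 0.962, 0.017], [0.015, 0.022, -1.0]]
wrist_force: [0.3, -0.6, -3.6]
gripper_width: 0.205
```

Run:
```python
from h import *
tgt(.528,-.182,.135,196.5)
```

```text
t 15.4 p [ 0.5398 -0.1777  0.1691] yaw -164.28 F [ 0.3  -0.65 -3.57] M [-0.041 -0.045  0.005] w 0.205 z [-0.0201  0.0168 -0.9997] j6 -71.4
slide [ 0.481 -0.068  1.371] spin -0.098
```

Request:
servo_tool:
  deltas:
    - {"slide": [0.2, -0.03, 0.4], "spin": -0.05}
    - {"slide": [0.2, -0.03, 0.4], "spin": -0.05}
    - {"slide": [0.08, 0, 0.4], "spin": 0}
    - {"slide": [0, 0, 0.4], "spin": 0}
    - {"slide": [0, 0, 0.2], "spin": 0}
    - {"slide": [0, 0, 0], "spin": 0}
    - {"slide": [0, 0, 0], "spin": 0}

```text
time_s: 16.1
tcp_pos: [0.5246, -0.1818, 0.1175]
ee_rot: [[-0.958, -0.284, -0.025], [-0.285, 0.958, 0.018], [0.019, 0.024, -1.0]]
wrist_force: [-0.1, 0.5, -1.7]
gripper_width: 0.203
```

Run:
```python
from h import *
tgt(.528,-.182,.122,196.5)
import json
s=sense(); pickle.dump((s['tcp_pos'],s['ee_rot']),open('pics/pose6.pkl','wb'))
d=shot('top','top6');e=shot('side','side6')
a=d['frame'][:,:,::-1];b=e['frame'][:,:,::-1]
cv2.imwrite('pics/zoom6.png',cv2.resize(b[175:235,300:380],(800,600),interpolation=cv2.INTER_CUBIC))
cv2.imwrite('pics/zoom6t.png',cv2.resize(a[176:266,343:463],(800,600),interpolation=cv2.INTER_CUBIC))
```

```text
t 16.1 p [ 0.5246 -0.1818  0.1175] yaw -163.46 F [-0.08  0.49 -1.71] M [ 0.019 -0.081 -0.005] w 0.203 z [-0.0251  0.0179 -0.9995] j6 -69.8
slide [-0.124 -0.042 -0.183] spin 0.005
```

View pics/zoom6.png

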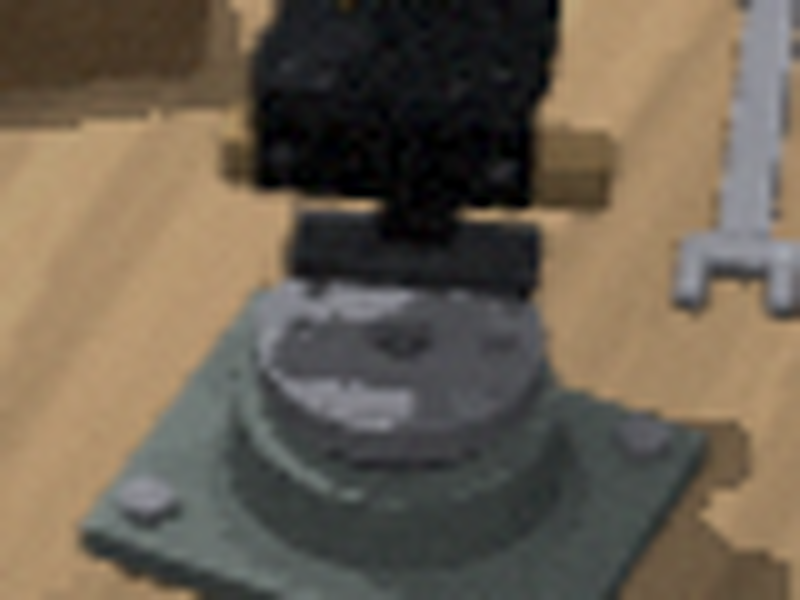

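View pics/zoom6t.png

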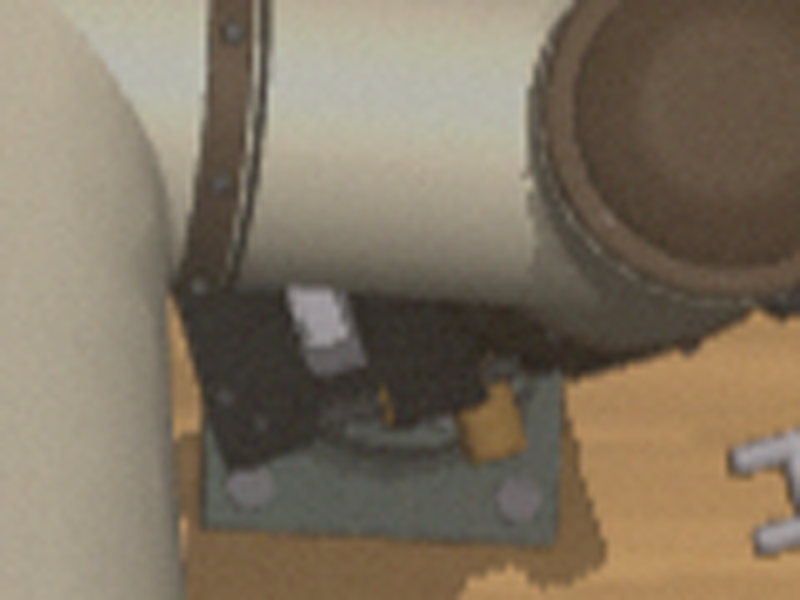

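```bash
cat > ov.py <<'E'
from h import *
def model(p,R,off=(0,0,0)):
    p=np.array(p);R=np.array(R)
    def W(x,y,zb): # x along tool x, y tool y, zb below handle centre
        return p+R@(np.array([x+off[0],y+off[1],zb-r.grasp_offset+off[2]]))
    P={}
    for sx in(-1,1):
        for sy in(-1,1):
            for z in(-.009,.009): P[('bar',sx,sy,z)]=W(sx*.055,sy*.009,z)
            for z in(.029,.039): P[('yoke',sx,sy,z)]=W(sx*.036,sy*.012,z)
        P[('tip',sx)]=W(sx*.028,0,.053)
    return P
def boxhull(d,P,name):
    return cv2.convexHull(np.array([proj(d,v) for k,v in P.items() if k[0]==name],np.float32))
E
python3 - <<'E'
from ov import *
p,R=pickle.load(open('pics/pose6.pkl','rb'))
P=model(p,R)
for cam,(u,v,w,h) in(('side',(300,175,80,60)),('top',(343,176,120,90))):
    d=ld(cam+'6');k=800/w
    im=cv2.resize(d['frame'][v:v+h,u:u+w,::-1],(800,600),interpolation=cv2.INTER_CUBIC)
    f=lambda q:((np.array(q)-[u,v]+.5)*k-.5)
    for n,c in(('bar',(0,0,255)),('yoke',(0,255,0))):
        cv2.polylines(im,[np.int32(np.round(f(boxhull(d,P,n).reshape(-1,2))))],True,c,1)
    for sx in(-1,1): cv2.circle(im,tuple(np.int32(f(proj(d,P[('tip',sx)])))),4,(255,0,0),-1)
    # collar at top est
    for z,c in((.067,(255,255,0)),):
        C=np.array([.5285,-.182,z])
        pts=[C+.042*np.array([np.cos(t),np.sin(t),0]) for t in np.linspace(0,6.28,60)]
        cv2.polylines(im,[np.int32([f(proj(d,q)) for q in pts])],True,c,1)
    cv2.imwrite(f'pics/ov6{cam}.png',im)
E
```

```text
(no output)
```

View pics/ov6side.png

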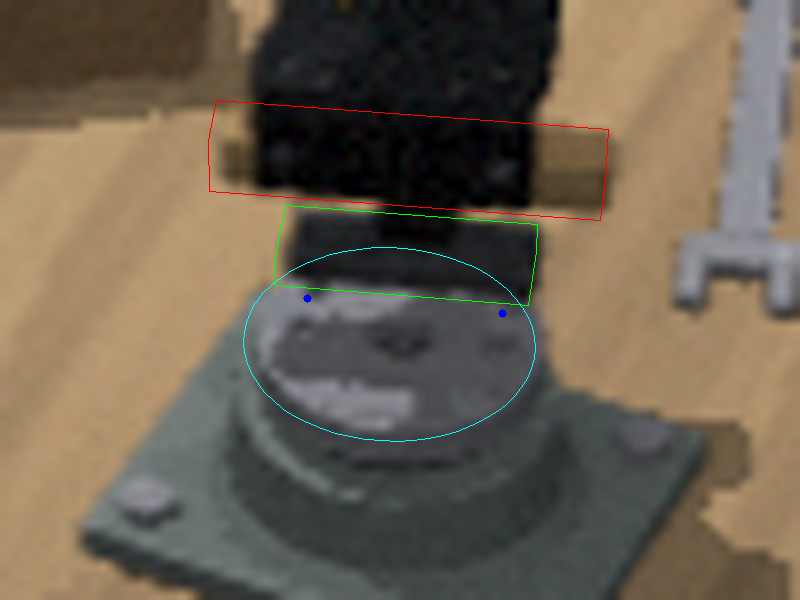

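View pics/ov6top.png

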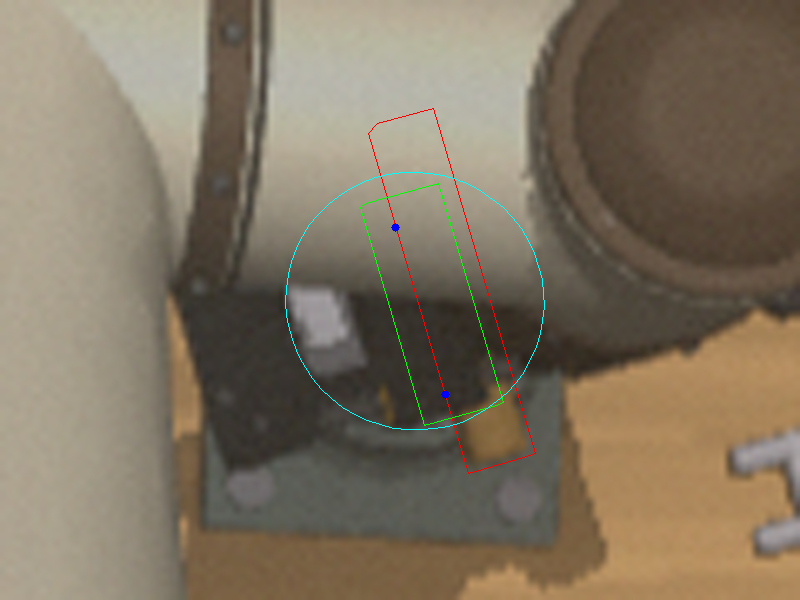

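Run:
```python
from ov import *
t=ld('top0');s=ld('side0')
f=lambda x,y,u,v:((x+.5)/5-.5+u,(y+.5)/5-.5+v)
T=lambda x,y:f(x,y,363,193); S=lambda x,y:f(x,y,300,190)
for z in(.064,.067,.0695):
    print(z,'top',np.round([ray(t,*T(*a),z)[:2] for a in((194,76),(212,138),(230,200))],4).tolist(),'side',np.round([ray(s,*S(*a),z)[:2] for a in((152,87),(200,91),(250,95))],4).tolist())
# shifts to world
p,R=pickle.load(open('pics/pose6.pkl','rb'));P=model(p,R)
q=P[('yoke',1,1,.039)]
for d,du,dv in((s,.7,-.4),(t,-.75,-1.2)):
    u,v=proj(d,q); print(ray(d,u+du,v+dv,q[2])-q)
print((P[('tip',1)]+P[('tip',-1)])/2)
# bearing base corners for reference
a=t['frame'][185:265,365:440,::-1]; b=s['frame'][190:250,300:380,::-1]
cv2.imwrite('pics/b0.png',np.hstack([cv2.resize(a,(400,427),interpolation=cv2.INTER_CUBIC),cv2.copyMakeBorder(cv2.resize(b,(400,300),interpolation=cv2.INTER_CUBIC),0,127,0,0,0)]))
```

```text
0.064 top [[0.5568, -0.1748], [0.5299, -0.1828], [0.5031, -0.1907]] side [[0.5552, -0.1823], [0.5285, -0.1906], [0.5008, -0.1994]]
0.067 top [[0.5564, -0.1744], [0.5296, -0.1823], [0.5028, -0.1903]] side [[0.5539, -0.1792], [0.5273, -0.1874], [0.4997, -0.1961]]
0.0695 top [[0.5561, -0.174], [0.5293, -0.1819], [0.5026, -0.1899]] side [[0.5528, -0.1765], [0.5262, -0.1848], [0.4987, -0.1935]]
[-1.16045385e-03 -2.41099997e-03 -8.32667268e-17]
[ 2.50715575e-03  1.59683063e-03 -8.32667268e-17]
[ 0.5237452  -0.18118638  0.08322299]
```

```bash
cat >> ov.py <<'E'
def tp(x,y,z,yaw):
    """target for prong mid"""
    R=np.array(sense()['ee_rot']); q=np.array([x,y,z])-R[:,2]*.0343
    tgt(*q,yaw)
    s=sense();print('prong',np.round(np.array(s['tcp_pos'])+R[:,2]*.0343,4))
E
python3 -c "
from ov import *
tp(.527,-.183,.076,196.7)"
```

```text
t 16.2 p [ 0.5248 -0.1818  0.1179] yaw -163.46 F [ 1.05 -1.   -2.43] M [-0.058 -0.06  -0.041] w 0.203 z [-0.0244  0.018  -0.9995] j6 -69.8
slide [-0.102 -0.112  0.3  ] spin -0.021
prong [ 0.5239 -0.1812  0.0836]
```

Request:
servo_tool:
  deltas:
    - {"slide": [-0.1, -0.11, 0.1], "spin": -0.02}
    - {"slide": [0, 0, 0.1], "spin": 0}
    - {"slide": [0, 0, 0.05], "spin": 0}
    - {"slide": [0, 0, 0], "spin": 0}

```text
time_s: 16.6
tcp_pos: [0.5293, -0.1838, 0.1122]
ee_rot: [[-0.958, -0.287, -0.021], [-0.288, 0.958, 0.018], [0.015, 0.023, -1.0]]
wrist_force: [-1.1, -0.0, -1.5]
gripper_width: 0.203
```

```bash
python3 -c "
from ov import *
tp(.527,-.183,.076,196.7)"
```

```text
t 16.6 p [ 0.5293 -0.1838  0.1122] yaw -163.27 F [-1.11 -0.05 -1.46] M [-0.03  -0.053 -0.007] w 0.203 z [-0.0214  0.0176 -0.9996] j6 -69.4
slide [0.055 0.025 0.078] spin 0.004
prong [ 0.5285 -0.1832  0.0779]
```

Request:
servo_tool:
  deltas:
    - {"slide": [0.05, 0.02, 0.06], "spin": 0}
    - {"slide": [0, 0, 0.06], "spin": 0}
    - {"slide": [0, 0, 0.04], "spin": 0}
    - {"slide": [0, 0, 0], "spin": 0}

```text
time_s: 17.0
tcp_pos: [0.5276, -0.1836, 0.108]
ee_rot: [[-0.958, -0.287, -0.021], [-0.288, 0.958, 0.018], [0.015, 0.023, -1.0]]
wrist_force: [-0.0, 0.6, -2.7]
gripper_width: 0.208
```

```bash
python3 -c "
from ov import *
tp(.527,-.183,.072,196.7)"
```

```text
t 17.0 p [ 0.5276 -0.1836  0.108 ] yaw -163.27 F [-0.02  0.62 -2.71] M [-0.05  -0.044  0.   ] w 0.208 z [-0.0212  0.0176 -0.9996] j6 -69.4
slide [-0.004 -0.004  0.07 ] spin 0.004
prong [ 0.5269 -0.183   0.0737]
```

Request:
servo_tool:
  deltas:
    - {"slide": [0, 0, 0.04], "spin": 0}
    - {"slide": [0, 0, 0.04], "spin": 0}
    - {"slide": [0, 0, 0.03], "spin": 0}

```text
time_s: 17.3
tcp_pos: [0.5277, -0.1835, 0.1052]
ee_rot: [[-0.958, -0.288, -0.021], [-0.288, 0.957, 0.018], [0.015, 0.023, -1.0]]
wrist_force: [0.0, -0.7, -2.2]
gripper_width: 0.205
```

Request:
servo_tool:
  deltas:
    - {"slide": [0, 0, 0.03], "spin": 0}
    - {"slide": [0, 0, 0.03], "spin": 0}

```text
time_s: 17.5
tcp_pos: [0.5277, -0.1835, 0.1036]
ee_rot: [[-0.958, -0.288, -0.021], [-0.288, 0.957, 0.017], [0.015, 0.023, -1.0]]
wrist_force: [-0.4, -0.6, -2.2]
gripper_width: 0.203
```

```bash
python3 -c "
from ov import *
tp(.527,-.183,.069,196.7)"
```

```text
t 17.5 p [ 0.5277 -0.1835  0.1036] yaw -163.26 F [-0.41 -0.62 -2.17] M [-0.02  -0.042  0.024] w 0.203 z [-0.0209  0.0175 -0.9996] j6 -69.4
slide [-0.001 -0.003  0.012] spin 0.004
prong [ 0.527  -0.1829  0.0693]
```

Request:
servo_tool:
  deltas:
    - {"slide": [0, 0, 0.03], "spin": 0}
    - {"slide": [0, 0, 0.03], "spin": 0}
    - {"slide": [0, 0, 0], "spin": 0}

```text
time_s: 17.8
tcp_pos: [0.5276, -0.1835, 0.1018]
ee_rot: [[-0.958, -0.288, -0.021], [-0.288, 0.958, 0.018], [0.015, 0.023, -1.0]]
wrist_force: [0.1, 0.0, -2.7]
gripper_width: 0.205
```

Request:
servo_tool:
  deltas:
    - {"slide": [0, 0, 0.03], "spin": 0}
    - {"slide": [0, 0, 0.03], "spin": 0}
    - {"slide": [0, 0, 0], "spin": 0}

```text
time_s: 18.1
tcp_pos: [0.5276, -0.1835, 0.1002]
ee_rot: [[-0.958, -0.287, -0.021], [-0.288, 0.958, 0.018], [0.015, 0.023, -1.0]]
wrist_force: [0.4, -0.2, -2.5]
gripper_width: 0.205
```

Request:
servo_tool:
  deltas:
    - {"slide": [0, 0, 0.03], "spin": 0}
    - {"slide": [0, 0, 0.03], "spin": 0}
    - {"slide": [0, 0, 0], "spin": 0}

```text
time_s: 18.4
tcp_pos: [0.5276, -0.1834, 0.0986]
ee_rot: [[-0.958, -0.288, -0.021], [-0.288, 0.957, 0.017], [0.015, 0.023, -1.0]]
wrist_force: [-0.2, 0.6, -2.7]
gripper_width: 0.206
```

```bash
python3 -c "
from ov import *
tp(.527,-.183,.069,196.7)
e=shot('side','side7')
b=e['frame'][:,:,::-1]
cv2.imwrite('pics/zoom7.png',cv2.resize(b[175:235,300:380],(800,600),interpolation=cv2.INTER_CUBIC))
"
```

```text
t 18.4 p [ 0.5276 -0.1834  0.0986] yaw -163.26 F [-0.23  0.63 -2.7 ] M [-0.045  0.    -0.024] w 0.206 z [-0.0209  0.0175 -0.9996] j6 -69.4
slide [ 0.    -0.003 -0.186] spin 0.005
prong [ 0.5269 -0.1828  0.0644]
```

View pics/zoom7.png

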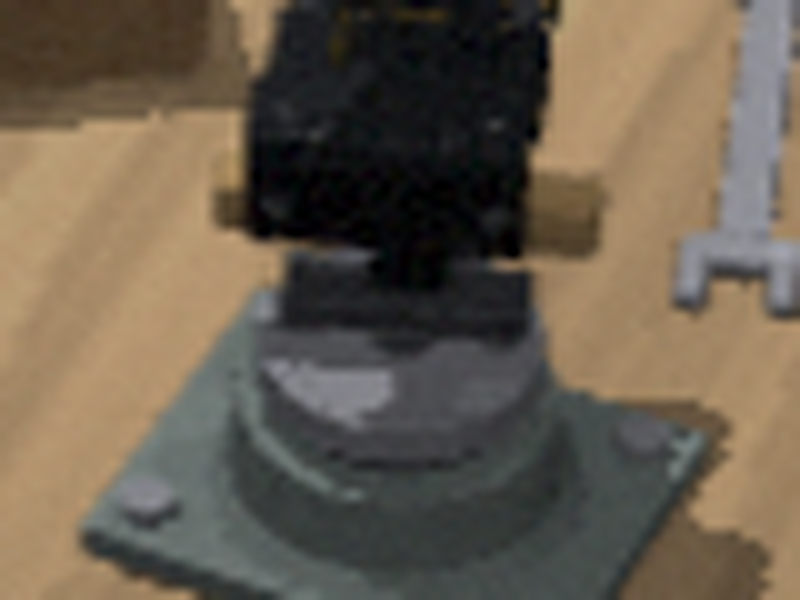

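Request:
servo_tool:
  deltas:
    - {"slide": [0, 0, 0.03], "spin": 0}
    - {"slide": [0, 0, 0.03], "spin": 0}
    - {"slide": [0, 0, 0], "spin": 0}

```text
time_s: 18.75
tcp_pos: [0.5276, -0.1834, 0.0971]
ee_rot: [[-0.958, -0.288, -0.021], [-0.288, 0.957, 0.017], [0.015, 0.023, -1.0]]
wrist_force: [-1.2, -0.7, -2.1]
gripper_width: 0.205
```

Request:
servo_tool:
  deltas:
    - {"slide": [0, 0, 0.03], "spin": 0}
    - {"slide": [0, 0, 0.03], "spin": 0}
    - {"slide": [0, 0, 0], "spin": 0}

```text
time_s: 19.05
tcp_pos: [0.5276, -0.1834, 0.0955]
ee_rot: [[-0.958, -0.288, -0.021], [-0.288, 0.957, 0.017], [0.015, 0.023, -1.0]]
wrist_force: [0.2, -0.4, -3.3]
gripper_width: 0.204
```

Request:
servo_tool:
  deltas:
    - {"slide": [0, 0, 0.03], "spin": 0}
    - {"slide": [0, 0, 0.03], "spin": 0}
    - {"slide": [0, 0, 0], "spin": 0}

```text
time_s: 19.35
tcp_pos: [0.5276, -0.1834, 0.0938]
ee_rot: [[-0.958, -0.288, -0.021], [-0.288, 0.958, 0.017], [0.015, 0.023, -1.0]]
wrist_force: [0.3, -0.4, -3.2]
gripper_width: 0.205
```

Tips are at z≈0.0595 with no contact force, below the collar's lowest possible top face, so the prongs are in the holes. I'll go deeper.

Request:
servo_tool:
  deltas:
    - {"slide": [0, 0, 0.03], "spin": 0}
    - {"slide": [0, 0, 0.03], "spin": 0}
    - {"slide": [0, 0, 0], "spin": 0}

```text
time_s: 19.65
tcp_pos: [0.5276, -0.1834, 0.0922]
ee_rot: [[-0.958, -0.288, -0.021], [-0.288, 0.957, 0.017], [0.015, 0.023, -1.0]]
wrist_force: [-0.0, -0.4, -2.8]
gripper_width: 0.202
```

Request:
servo_tool:
  deltas:
    - {"slide": [0, 0, 0.03], "spin": 0}
    - {"slide": [0, 0, 0.03], "spin": 0}
    - {"slide": [0, 0, 0], "spin": 0}

```text
time_s: 19.95
tcp_pos: [0.5276, -0.1834, 0.091]
ee_rot: [[-0.957, -0.288, -0.021], [-0.288, 0.957, 0.017], [0.015, 0.022, -1.0]]
wrist_force: [-0.4, 0.3, -1.2]
gripper_width: 0.2
```

```bash
python3 -c "
from ov import *
tp(.527,-.183,.069,196.7)
"
```

```text
t 19.95 p [ 0.5276 -0.1834  0.091 ] yaw -163.25 F [-0.4   0.27 -1.24] M [ 0.065  0.058 -0.026] w 0.2 z [-0.0205  0.0172 -0.9996] j6 -69.4
slide [ 0.005  0.003 -0.491] spin 0.007
prong [ 0.5269 -0.1828  0.0567]
```

Light contact now: the yoke is on the face, so the collar top is at about 0.0695. I'll start turning gently and follow it down.

Request:
servo_tool:
  deltas:
    - {"slide": [0, 0, 0], "spin": 0.2}
    - {"slide": [0, 0, 0], "spin": 0.3}
    - {"slide": [0, 0, 0.01], "spin": 0.3}

```text
time_s: 20.25
tcp_pos: [0.5275, -0.1826, 0.0906]
ee_rot: [[-0.985, -0.174, -0.021], [-0.174, 0.985, 0.018], [0.017, 0.021, -1.0]]
wrist_force: [-0.1, -0.3, -2.2]
gripper_width: 0.205
```

```bash
python3 -c "
from ov import *
tp(.527,-.183,.069,196.7)
"
```

```text
t 20.25 p [ 0.5275 -0.1826  0.0906] yaw -169.98 F [-0.06 -0.34 -2.23] M [0.004 0.031 0.16 ] w 0.205 z [-0.0205  0.0182 -0.9996] j6 -76.1
slide [ 0.008 -0.029 -0.507] spin -0.835
prong [ 0.5268 -0.182   0.0563]
```

Request:
servo_tool:
  deltas:
    - {"slide": [0, 0, 0.01], "spin": 0.3}
    - {"slide": [0, 0, 0.01], "spin": 0.3}
    - {"slide": [0, 0, 0.01], "spin": 0.3}

```text
time_s: 20.55
tcp_pos: [0.5275, -0.1823, 0.0899]
ee_rot: [[-0.999, -0.043, -0.021], [-0.043, 0.999, 0.018], [0.02, 0.019, -1.0]]
wrist_force: [0.4, 0.8, -0.6]
gripper_width: 0.204
```

```bash
python3 -c "
from ov import *
tp(.527,-.183,.069,196.7)
"
```

```text
t 20.55 p [ 0.5275 -0.1823  0.0899] yaw -177.53 F [ 0.4   0.79 -0.65] M [0.048 0.001 0.221] w 0.204 z [-0.0207  0.0181 -0.9996] j6 -83.7
slide [ 0.004 -0.043 -0.538] spin -1.778
prong [ 0.5268 -0.1817  0.0556]
```

Mz is about 0.22 N·m, so the collar is turning. I'll continue.

Request:
servo_tool:
  deltas:
    - {"slide": [0, -0.02, 0.015], "spin": 0.35}
    - {"slide": [0, -0.01, 0.015], "spin": 0.35}
    - {"slide": [0, 0, 0.015], "spin": 0.35}
    - {"slide": [0, 0, 0.015], "spin": 0.35}
    - {"slide": [0, 0, 0.015], "spin": 0.35}

```text
time_s: 21.05
tcp_pos: [0.5275, -0.1816, 0.0883]
ee_rot: [[-0.977, 0.212, -0.021], [0.211, 0.977, 0.019], [0.024, 0.014, -1.0]]
wrist_force: [0.1, 1.3, -2.2]
gripper_width: 0.203
```

```bash
python3 -c "
from ov import *
tp(.527,-.183,.069,196.7)
"
```

```text
t 21.05 p [ 0.5275 -0.1816  0.0883] yaw 167.8 F [ 0.14  1.31 -2.21] M [ 0.084 -0.081  0.183] w 0.203 z [-0.0206  0.0192 -0.9996] j6 -98.4
slide [-0.01  -0.072 -0.601] spin -3.613
prong [ 0.5268 -0.1809  0.054 ]
```

Request:
servo_tool:
  deltas:
    - {"slide": [0, 0, 0.015], "spin": 0.35}
    - {"slide": [0, 0, 0.015], "spin": 0.35}
    - {"slide": [0, 0, 0.015], "spin": 0.35}
    - {"slide": [0, 0, 0.015], "spin": 0.35}
    - {"slide": [0, 0, 0.015], "spin": 0.35}

```text
time_s: 21.55
tcp_pos: [0.5278, -0.1809, 0.0868]
ee_rot: [[-0.892, 0.452, -0.02], [0.452, 0.892, 0.019], [0.026, 0.008, -1.0]]
wrist_force: [-1.1, 0.2, -1.2]
gripper_width: 0.202
```

```bash
python3 -c "
from ov import *
tp(.527,-.183,.069,196.7)
"
```

```text
t 21.55 p [ 0.5278 -0.1809  0.0868] yaw 153.13 F [-1.07  0.15 -1.18] M [0.151 0.013 0.183] w 0.202 z [-0.0199  0.0189 -0.9996] j6 -113.1
slide [-0.028 -0.097 -0.662] spin -5.446
prong [ 0.5271 -0.1802  0.0525]
```

Request:
servo_tool:
  deltas:
    - {"slide": [0, 0, 0.015], "spin": 0.35}
    - {"slide": [0, 0, 0.015], "spin": 0.35}
    - {"slide": [0, 0, 0.015], "spin": 0.35}
    - {"slide": [0, 0, 0.015], "spin": 0.35}
    - {"slide": [0, 0, 0.015], "spin": 0.35}

```text
time_s: 22.05
tcp_pos: [0.5283, -0.1803, 0.0853]
ee_rot: [[-0.748, 0.663, -0.019], [0.663, 0.749, 0.018], [0.026, 0.001, -1.0]]
wrist_force: [-0.5, 0.7, -1.4]
gripper_width: 0.205
```

```bash
python3 -c "
from ov import *
tp(.527,-.183,.069,196.7)
"
```

```text
t 22.05 p [ 0.5283 -0.1803  0.0853] yaw 138.47 F [-0.46  0.71 -1.43] M [ 0.02  -0.035  0.155] w 0.205 z [-0.019   0.0185 -0.9996] j6 -127.9
slide [-0.052 -0.116 -0.722] spin -7.279
prong [ 0.5276 -0.1796  0.051 ]
```

Request:
servo_tool:
  deltas:
    - {"slide": [0, 0, 0.015], "spin": 0.35}
    - {"slide": [0, 0, 0.015], "spin": 0.35}
    - {"slide": [0, 0, 0.015], "spin": 0.35}
    - {"slide": [0, 0, 0.015], "spin": 0.35}

```text
time_s: 22.45
tcp_pos: [0.5287, -0.1799, 0.084]
ee_rot: [[-0.598, 0.801, -0.018], [0.801, 0.598, 0.018], [0.025, -0.004, -1.0]]
wrist_force: [-0.5, 0.6, -1.7]
gripper_width: 0.205
```

```bash
python3 -c "
from ov import *
tp(.527,-.183,.069,196.7)
"
```

```text
t 22.45 p [ 0.5287 -0.1799  0.084 ] yaw 126.74 F [-0.54  0.6  -1.69] M [-0.067  0.007  0.188] w 0.205 z [-0.0182  0.018  -0.9997] j6 -139.7
slide [-0.076 -0.126 -0.772] spin -8.745
prong [ 0.528  -0.1793  0.0497]
```

Request:
servo_tool:
  deltas:
    - {"slide": [0, 0, 0.012], "spin": 0.25}
    - {"slide": [0, 0, 0.012], "spin": 0.25}
    - {"slide": [0, 0, 0.012], "spin": 0.25}

```text
time_s: 22.75
tcp_pos: [0.529, -0.1797, 0.0834]
ee_rot: [[-0.506, 0.862, -0.018], [0.862, 0.507, 0.017], [0.024, -0.006, -1.0]]
wrist_force: [-1.1, 0.5, -0.7]
gripper_width: 0.204
```

```bash
python3 -c "
from ov import *
tp(.527,-.183,.069,196.7)
"
```

```text
t 22.75 p [ 0.529  -0.1797  0.0834] yaw 120.44 F [-1.1   0.52 -0.72] M [-0.083  0.042  0.146] w 0.204 z [-0.0177  0.0174 -0.9997] j6 -146.0
slide [-0.087 -0.13  -0.798] spin -9.533
prong [ 0.5284 -0.1791  0.0491]
```

Request:
servo_tool:
  deltas:
    - {"slide": [0, 0, 0.012], "spin": 0.2}
    - {"slide": [0, 0, 0.012], "spin": 0.2}
    - {"slide": [0, 0, 0.012], "spin": 0.2}

```text
time_s: 23.05
tcp_pos: [0.5293, -0.1798, 0.0834]
ee_rot: [[-0.432, 0.902, -0.018], [0.901, 0.433, 0.016], [0.022, -0.009, -1.0]]
wrist_force: [-1.5, 0.1, 1.0]
gripper_width: 0.206
```

```bash
python3 -c "
from ov import *
tp(.527,-.183,.069,196.7)
"
```

```text
t 23.05 p [ 0.5293 -0.1798  0.0834] yaw 115.62 F [-1.48  0.05  1.03] M [-0.032  0.263  0.848] w 0.206 z [-0.0175  0.0157 -0.9997] j6 -151.0
slide [-0.088 -0.135 -0.797] spin -10.134
prong [ 0.5287 -0.1792  0.0491]
```

Torque jumped to 0.85 N·m and the sinking stopped, so it's at the solid stop. I'll relax and check.

Request:
servo_tool:
  deltas:
    - {"slide": [0, 0, -0.01], "spin": 0}
    - {"slide": [0, 0, 0], "spin": 0}

```text
time_s: 23.25
tcp_pos: [0.5293, -0.1798, 0.0834]
ee_rot: [[-0.434, 0.901, -0.018], [0.901, 0.434, 0.015], [0.021, -0.009, -1.0]]
wrist_force: [-1.0, 0.6, -0.9]
gripper_width: 0.212
```

```bash
python3 -c "
from ov import *
tp(.527,-.183,.069,196.7)
"
```

```text
t 23.25 p [ 0.5293 -0.1798  0.0834] yaw 115.71 F [-1.05  0.58 -0.92] M [-0.041  0.104  0.846] w 0.212 z [-0.0178  0.0152 -0.9997] j6 -150.9
slide [-0.088 -0.133 -0.797] spin -10.124
prong [ 0.5287 -0.1793  0.0491]
```

Request:
servo_tool:
  deltas:
    - {"slide": [0, 0, 0], "spin": -0.12}
    - {"slide": [0, 0, 0], "spin": 0}

```text
time_s: 23.45
tcp_pos: [0.5293, -0.1798, 0.0834]
ee_rot: [[-0.45, 0.893, -0.018], [0.893, 0.45, 0.015], [0.022, -0.009, -1.0]]
wrist_force: [-1.0, 0.5, -1.8]
gripper_width: 0.207
```

```bash
python3 -c "
from ov import *
tp(.527,-.183,.069,196.7)
"
```

```text
t 23.45 p [ 0.5293 -0.1798  0.0834] yaw 116.75 F [-0.96  0.49 -1.76] M [-0.014  0.112  0.684] w 0.207 z [-0.018   0.0152 -0.9997] j6 -149.9
slide [-0.085 -0.133 -0.797] spin -9.994
prong [ 0.5287 -0.1793  0.0491]
```

Request:
servo_tool:
  deltas:
    - {"slide": [0, 0, 0], "spin": -0.12}
    - {"slide": [0, 0, 0], "spin": 0}

```text
time_s: 23.65
tcp_pos: [0.5292, -0.1798, 0.0834]
ee_rot: [[-0.465, 0.885, -0.018], [0.885, 0.465, 0.016], [0.022, -0.009, -1.0]]
wrist_force: [-0.3, -0.6, -0.5]
gripper_width: 0.206
```

```bash
python3 -c "
from ov import *
tp(.527,-.183,.069,196.7)
"
```

```text
t 23.65 p [ 0.5292 -0.1798  0.0834] yaw 117.71 F [-0.33 -0.55 -0.5 ] M [-0.061  0.098  0.496] w 0.206 z [-0.0179  0.0155 -0.9997] j6 -148.9
slide [-0.084 -0.132 -0.798] spin -9.874
prong [ 0.5286 -0.1793  0.0491]
```

Request:
servo_tool:
  deltas:
    - {"slide": [0, 0, 0], "spin": -0.15}
    - {"slide": [0, 0, 0], "spin": -0.12}
    - {"slide": [0, 0, 0], "spin": 0}

```text
time_s: 23.95
tcp_pos: [0.5292, -0.1799, 0.0834]
ee_rot: [[-0.497, 0.868, -0.017], [0.867, 0.497, 0.016], [0.023, -0.007, -1.0]]
wrist_force: [-0.8, 0.4, -0.7]
gripper_width: 0.202
```

```bash
python3 -c "
from ov import *
tp(.527,-.183,.069,196.7)
"
```

```text
t 23.95 p [ 0.5292 -0.1799  0.0834] yaw 119.81 F [-0.84  0.39 -0.65] M [-0.099  0.106  0.099] w 0.202 z [-0.0175  0.0163 -0.9997] j6 -146.7
slide [-0.078 -0.132 -0.797] spin -9.611
prong [ 0.5286 -0.1793  0.0491]
```

The torque is unloaded. I'll withdraw straight up.

Request:
servo_tool:
  deltas:
    - {"slide": [0, 0, -0.1], "spin": -0.05}
    - {"slide": [0, 0, -0.15], "spin": 0}
    - {"slide": [0, 0, -0.2], "spin": 0}
    - {"slide": [0, 0, -0.2], "spin": 0}
    - {"slide": [0, 0, -0.2], "spin": 0}

```text
time_s: 24.45
tcp_pos: [0.5293, -0.1802, 0.1048]
ee_rot: [[-0.501, 0.866, -0.018], [0.865, 0.501, 0.018], [0.024, -0.007, -1.0]]
wrist_force: [0.2, -0.4, -2.2]
gripper_width: 0.203
```

```bash
python3 -c "
from ov import *
tp(.527,-.183,.069,196.7)
"
```

```text
t 24.45 p [ 0.5293 -0.1802  0.1048] yaw 120.05 F [ 0.24 -0.4  -2.22] M [-0.148 -0.083  0.002] w 0.203 z [-0.0184  0.0175 -0.9997] j6 -146.4
slide [-0.087 -0.125  0.06 ] spin -9.582
prong [ 0.5287 -0.1796  0.0705]
```

Request:
servo_tool:
  deltas:
    - {"slide": [0, 0, -0.4], "spin": 0}
    - {"slide": [0, 0, -0.6], "spin": 0}
    - {"slide": [0, 0, -0.6], "spin": 0}
    - {"slide": [0, 0, -0.6], "spin": 0}
    - {"slide": [0, 0, -0.3], "spin": 0}
    - {"slide": [0, 0, 0], "spin": 0}

```text
time_s: 25.05
tcp_pos: [0.5305, -0.1814, 0.1741]
ee_rot: [[-0.5, 0.866, -0.016], [0.866, 0.5, 0.017], [0.023, -0.005, -1.0]]
wrist_force: [0.1, -0.4, -3.4]
gripper_width: 0.205
```

```bash
python3 -c "
from ov import *
tgt(.498,.1744,.15,165.4)
e=shot('side','side8')
b=e['frame'][:,:,::-1]
cv2.imwrite('pics/zoom8.png',cv2.resize(b[130:250,270:430],(800,600),interpolation=cv2.INTER_CUBIC))
"
```

```text
t 25.05 p [ 0.5305 -0.1814  0.1741] yaw 120.02 F [ 0.05 -0.36 -3.39] M [-0.174 -0.149 -0.02 ] w 0.205 z [-0.0156  0.0173 -0.9997] j6 -146.6
slide [12.947  6.     1.229] spin -5.672
```

View pics/zoom8.png

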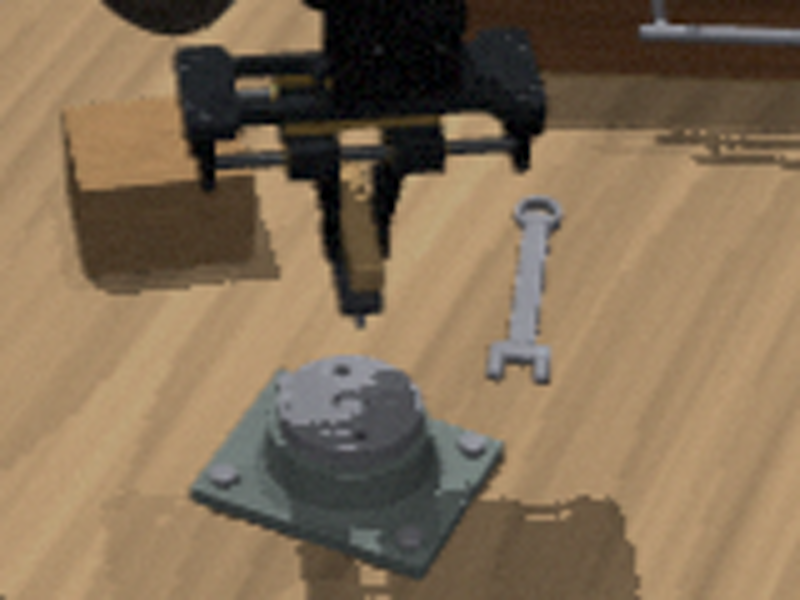

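The spanner is clear and the collar has turned: its holes are now near zoom pixels (342,370) and (360,435), and it sits lower. Now I'll carry the spanner back to the rest.

Request:
servo_tool:
  deltas:
    - {"slide": [0, 0, 0], "spin": -0.9}
    - {"slide": [0, 0, 0], "spin": -1}
    - {"slide": [0, 0, 0], "spin": -1}
    - {"slide": [0, 0, 0], "spin": -1}
    - {"slide": [0, 0, 0], "spin": -1}
    - {"slide": [0, 0, 0], "spin": -0.7}
    - {"slide": [0, 0, 0], "spin": 0}

```text
time_s: 25.8
tcp_pos: [0.5258, -0.1802, 0.167]
ee_rot: [[-0.972, 0.233, -0.029], [0.233, 0.972, 0.021], [0.033, 0.013, -0.999]]
wrist_force: [0.8, -0.1, -2.1]
gripper_width: 0.203
```

Request:
servo_tool:
  deltas:
    - {"slide": [0.2, 0.5, 0], "spin": 0}
    - {"slide": [0.35, 0.95, 0], "spin": 0}
    - {"slide": [0.35, 0.95, 0], "spin": 0}
    - {"slide": [0.35, 0.95, 0], "spin": 0}
    - {"slide": [0.35, 0.95, 0], "spin": 0}
    - {"slide": [0.35, 0.95, 0], "spin": 0}
    - {"slide": [0.35, 0.95, 0], "spin": 0}
    - {"slide": [0.35, 0.95, 0], "spin": 0}
    - {"slide": [0.35, 0.95, 0], "spin": 0}
    - {"slide": [0.35, 0.95, 0], "spin": 0}

```text
time_s: 26.8
tcp_pos: [0.4936, 0.071, 0.1691]
ee_rot: [[-0.965, 0.258, -0.038], [0.258, 0.966, 0.022], [0.042, 0.012, -0.999]]
wrist_force: [0.1, -0.1, -2.3]
gripper_width: 0.202
```

```bash
python3 -c "
from ov import *
tgt(.498,.1744,.15,165.4)
"
```

```text
t 26.8 p [0.4936 0.071  0.1691] yaw 165.05 F [ 0.11 -0.06 -2.31] M [-0.109 -0.197 -0.07 ] w 0.202 z [-0.0379  0.0223 -0.999 ] j6 -129.2
slide [0.864 4.032 0.848] spin -0.044
```

Request:
servo_tool:
  deltas:
    - {"slide": [0.15, 0.9, 0], "spin": 0}
    - {"slide": [0.15, 0.9, 0], "spin": 0}
    - {"slide": [0.1, 0.8, 0], "spin": 0}
    - {"slide": [0.1, 0.5, 0], "spin": 0}
    - {"slide": [0, 0, 0], "spin": 0}
    - {"slide": [0, 0, 0], "spin": 0}

```text
time_s: 27.4
tcp_pos: [0.4974, 0.1572, 0.1695]
ee_rot: [[-0.964, 0.262, -0.041], [0.261, 0.965, 0.022], [0.046, 0.01, -0.999]]
wrist_force: [-0.6, 0.2, -3.1]
gripper_width: 0.203
```

Request:
servo_tool:
  deltas:
    - {"slide": [0, 0, 1], "spin": 0}
    - {"slide": [0, 0, 0.5], "spin": 0}
    - {"slide": [0, 0, -0.7], "spin": 0}
    - {"slide": [0, 0, -0.5], "spin": 0}
    - {"slide": [0, 0, 0], "spin": 0}

```text
time_s: 27.9
tcp_pos: [0.4953, 0.1532, 0.1606]
ee_rot: [[-0.962, 0.269, -0.045], [0.268, 0.963, 0.02], [0.048, 0.007, -0.999]]
wrist_force: [1.3, 0.6, -2.3]
gripper_width: 0.202
```

Request:
servo_tool:
  deltas:
    - {"slide": [0, 0, 1], "spin": 0}
    - {"slide": [0, 0, 0.5], "spin": 0}
    - {"slide": [0, 0, -0.7], "spin": 0}
    - {"slide": [0, 0, -0.5], "spin": 0}
    - {"slide": [0, 0, -0.2], "spin": 0}
    - {"slide": [0, 0, 0], "spin": 0}

```text
time_s: 28.5
tcp_pos: [0.4938, 0.1497, 0.1564]
ee_rot: [[-0.96, 0.276, -0.047], [0.275, 0.961, 0.02], [0.05, 0.006, -0.999]]
wrist_force: [-0.6, 0.1, -2.6]
gripper_width: 0.202
```

```bash
python3 -c "
from ov import *
tgt(.498,.1744,.11,165.4)
"
```

```text
t 28.5 p [0.4938 0.1497 0.1564] yaw 164.01 F [-0.58  0.14 -2.57] M [-0.137 -0.177  0.011] w 0.202 z [-0.0466  0.02   -0.9987] j6 -137.8
slide [0.017 0.985 1.867] spin -0.174
```

Request:
servo_tool:
  deltas:
    - {"slide": [0, 0.6, 0], "spin": -0.1}
    - {"slide": [0, 0.3, 0], "spin": -0.07}
    - {"slide": [0, 0, 0], "spin": 0}
    - {"slide": [0, 0, -1], "spin": 0}
    - {"slide": [0, 0, -0.5], "spin": 0}
    - {"slide": [0, 0, 0.7], "spin": 0}
    - {"slide": [0, 0, 0.5], "spin": 0}
    - {"slide": [0, 0, 0.2], "spin": 0}
    - {"slide": [0, 0, 0], "spin": 0}
    - {"slide": [0, 0, 0], "spin": 0}

```text
time_s: 29.5
tcp_pos: [0.4995, 0.1742, 0.1573]
ee_rot: [[-0.967, 0.249, -0.05], [0.249, 0.968, 0.019], [0.053, 0.005, -0.999]]
wrist_force: [-0.2, -0.2, -2.2]
gripper_width: 0.203
```

```bash
python3 -c "
from ov import *
tgt(.498,.1744,.11,165.4)
"
```

```text
t 29.5 p [0.4995 0.1742 0.1573] yaw 165.58 F [-0.23 -0.24 -2.19] M [-0.118 -0.223  0.015] w 0.203 z [-0.0499  0.0185 -0.9986] j6 -138.1
slide [-0.041 -0.016  1.891] spin 0.023
```

Request:
servo_tool:
  deltas:
    - {"slide": [0, 0, 0.8], "spin": 0}
    - {"slide": [0, 0, 0.8], "spin": 0}
    - {"slide": [0, 0, 0.4], "spin": 0}
    - {"slide": [0, 0, 0.15], "spin": 0}
    - {"slide": [0, 0, 0], "spin": 0}

```text
time_s: 30.0
tcp_pos: [0.4994, 0.1765, 0.1051]
ee_rot: [[-0.968, 0.248, -0.044], [0.247, 0.969, 0.021], [0.048, 0.01, -0.999]]
wrist_force: [-0.4, -0.7, -2.1]
gripper_width: 0.203
```

Request:
servo_tool:
  deltas:
    - {"slide": [0, 0, -0.3], "spin": 0}
    - {"slide": [0, 0, -0.3], "spin": 0}
    - {"slide": [0, 0, -0.3], "spin": 0}
    - {"slide": [0, 0, -0.3], "spin": 0}
    - {"slide": [0, 0, -0.3], "spin": 0}
    - {"slide": [0, 0, -0.2], "spin": 0}
    - {"slide": [0, 0, 0], "spin": 0}

```text
time_s: 30.7
tcp_pos: [0.5038, 0.1766, 0.156]
ee_rot: [[-0.968, 0.247, -0.036], [0.247, 0.969, 0.025], [0.041, 0.016, -0.999]]
wrist_force: [-0.0, -0.2, -2.6]
gripper_width: 0.2
```

```bash
python3 -c "
from ov import *
tgt(.498,.1744,.11,165.4)
"
```

```text
t 30.7 p [0.5038 0.1766 0.156 ] yaw 165.71 F [-0.04 -0.16 -2.58] M [-0.127 -0.071 -0.022] w 0.2 z [-0.0359  0.0253 -0.999 ] j6 -138.1
slide [ 0.127 -0.171  1.845] spin 0.039
```

Request:
servo_tool:
  deltas:
    - {"slide": [0.1, -0.15, 0.8], "spin": 0}
    - {"slide": [0, 0, 0.8], "spin": 0}
    - {"slide": [0, 0, 0.4], "spin": 0}
    - {"slide": [0, 0, 0.15], "spin": 0}
    - {"slide": [0, 0, 0], "spin": 0}

```text
time_s: 31.2
tcp_pos: [0.499, 0.1752, 0.1016]
ee_rot: [[-0.968, 0.247, -0.034], [0.247, 0.969, 0.026], [0.04, 0.017, -0.999]]
wrist_force: [0.3, 0.4, -2.2]
gripper_width: 0.201
```

Request:
servo_tool:
  deltas:
    - {"slide": [0, 0, -0.3], "spin": 0}
    - {"slide": [0, 0, -0.3], "spin": 0}
    - {"slide": [0, 0, -0.3], "spin": 0}
    - {"slide": [0, 0, -0.3], "spin": 0}
    - {"slide": [0, 0, -0.2], "spin": 0}
    - {"slide": [0, 0, 0], "spin": 0}

```text
time_s: 31.8
tcp_pos: [0.5025, 0.1753, 0.1435]
ee_rot: [[-0.969, 0.246, -0.028], [0.246, 0.969, 0.03], [0.034, 0.022, -0.999]]
wrist_force: [-0.4, -0.1, -2.3]
gripper_width: 0.202
```

Request:
servo_tool:
  deltas:
    - {"slide": [0.1, -0.1, 0.8], "spin": 0}
    - {"slide": [0, 0, 0.8], "spin": 0}
    - {"slide": [0, 0, 0.3], "spin": 0}
    - {"slide": [0, 0, 0.1], "spin": 0}
    - {"slide": [0, 0, 0], "spin": 0}

```text
time_s: 32.3
tcp_pos: [0.499, 0.1755, 0.0941]
ee_rot: [[-0.969, 0.246, -0.024], [0.246, 0.969, 0.032], [0.031, 0.025, -0.999]]
wrist_force: [-0.5, 0.0, -2.9]
gripper_width: 0.203
```

```bash
python3 -c "
from ov import *
tgt(.498,.1744,.075,165.4)
s=sense(); pickle.dump((s['tcp_pos'],s['ee_rot']),open('pics/pose9.pkl','wb'))
d=shot('top','top9');e=shot('side','side9')
P=model(s['tcp_pos'],s['ee_rot'])
ims=[]
for d,(u,v,w,h) in((e,(253,255,80,60)),(d,(193,191,96,72))):
    k=560/w
    im=cv2.resize(d['frame'][v:v+h,u:u+w,::-1],(560,420),interpolation=cv2.INTER_CUBIC)
    f=lambda q:((np.array(q)-[u,v]+.5)*k-.5)
    for n,c in(('bar',(0,0,255)),('yoke',(0,255,0))):
        cv2.polylines(im,[np.int32(np.round(f(boxhull(d,P,n).reshape(-1,2))))],True,c,1)
    for sx in(-1,1): cv2.circle(im,tuple(np.int32(f(proj(d,P[('tip',sx)])))),3,(255,0,0),-1)
    cv2.imwrite('pics/ov9%d.png'%len(ims),im);ims.append(im)
"
```

```text
t 32.3 p [0.499  0.1755 0.0941] yaw 165.77 F [-0.48  0.   -2.89] M [-0.123 -0.118 -0.02 ] w 0.203 z [-0.0242  0.0316 -0.9992] j6 -137.8
slide [ 0.006 -0.07   0.762] spin 0.047
```

View pics/ov90.png

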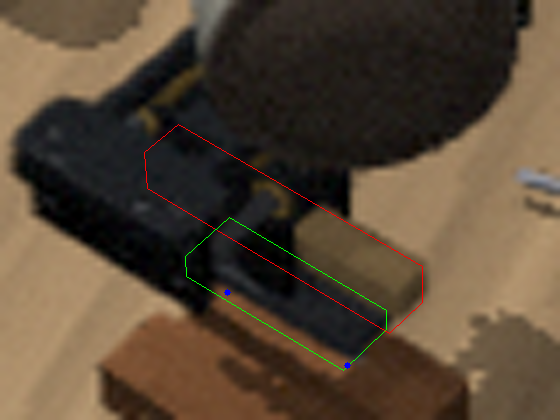

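View pics/ov91.png

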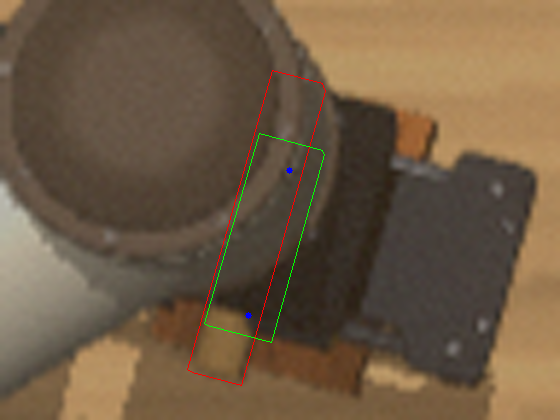

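Request:
servo_tool:
  deltas:
    - {"slide": [0, -0.1, 0.2], "spin": 0.04}
    - {"slide": [0, 0, 0.25], "spin": 0}
    - {"slide": [0, 0, 0.2], "spin": 0}
    - {"slide": [0, 0, 0.1], "spin": 0}
    - {"slide": [0, 0, 0], "spin": 0}

```text
time_s: 32.9
tcp_pos: [0.4993, 0.1742, 0.0758]
ee_rot: [[-0.968, 0.252, -0.02], [0.251, 0.967, 0.034], [0.028, 0.028, -0.999]]
wrist_force: [-0.1, 0.1, -2.5]
gripper_width: 0.203
```

```bash
python3 -c "
from ov import *
tp(.498,.174,.010,165.4)
"
```

```text
t 32.9 p [0.4993 0.1742 0.0758] yaw 165.44 F [-0.1   0.1  -2.48] M [-0.139 -0.073  0.058] w 0.203 z [-0.0203  0.034  -0.9992] j6 -137.8
slide [-0.027 -0.095  1.258] spin 0.005
prong [0.4986 0.1754 0.0415]
```

Request:
servo_tool:
  deltas:
    - {"slide": [0, -0.05, 0.15], "spin": 0}
    - {"slide": [0, -0.05, 0.15], "spin": 0}
    - {"slide": [0, 0, 0.1], "spin": 0}
    - {"slide": [0, 0, 0.08], "spin": 0}
    - {"slide": [0, 0, 0], "spin": 0}

```text
time_s: 33.4
tcp_pos: [0.4985, 0.1721, 0.0627]
ee_rot: [[-0.968, 0.252, -0.02], [0.251, 0.967, 0.034], [0.028, 0.028, -0.999]]
wrist_force: [-0.2, 0.5, -2.7]
gripper_width: 0.202
```

```bash
python3 -c "
from ov import *
tp(.498,.174,.010,165.4)
"
```

```text
t 33.4 p [0.4985 0.1721 0.0627] yaw 165.45 F [-0.18  0.55 -2.7 ] M [-0.142  0.006 -0.057] w 0.202 z [-0.0201  0.0339 -0.9992] j6 -137.5
slide [-0.021  0.01   0.737] spin 0.006
prong [0.4978 0.1733 0.0284]
```

Request:
servo_tool:
  deltas:
    - {"slide": [0, 0.01, 0.1], "spin": 0}
    - {"slide": [0, 0, 0.1], "spin": 0}
    - {"slide": [0, 0, 0.05], "spin": 0}
    - {"slide": [0, 0, 0], "spin": 0}

```text
time_s: 33.8
tcp_pos: [0.4987, 0.1728, 0.0561]
ee_rot: [[-0.968, 0.252, -0.02], [0.251, 0.967, 0.034], [0.028, 0.028, -0.999]]
wrist_force: [0.2, 0.1, -2.3]
gripper_width: 0.205
```

Request:
servo_tool:
  deltas:
    - {"slide": [0, 0, 0.1], "spin": 0}
    - {"slide": [0, 0, 0.06], "spin": 0}
    - {"slide": [0, 0, 0], "spin": 0}

```text
time_s: 34.1
tcp_pos: [0.4987, 0.173, 0.0518]
ee_rot: [[-0.968, 0.252, -0.019], [0.251, 0.967, 0.034], [0.027, 0.028, -0.999]]
wrist_force: [0.1, -0.0, -3.0]
gripper_width: 0.202
```

```bash
python3 -c "
from ov import *
tp(.498,.174,.010,165.4)
"
```

```text
t 34.1 p [0.4987 0.173  0.0518] yaw 165.46 F [ 0.1  -0.04 -2.98] M [-0.164 -0.059 -0.008] w 0.202 z [-0.0194  0.0343 -0.9992] j6 -137.4
slide [-0.01  -0.016  0.302] spin 0.008
prong [0.498  0.1742 0.0176]
```

Tips are at 0.0176 with no contact, below the rest's 0.024 top, so they are in the groove. I'll lower it the rest of the way.

Request:
servo_tool:
  deltas:
    - {"slide": [0, 0, 0.06], "spin": 0}
    - {"slide": [0, 0, 0.05], "spin": 0}
    - {"slide": [0, 0, 0], "spin": 0}

```text
time_s: 34.4
tcp_pos: [0.4987, 0.1732, 0.0489]
ee_rot: [[-0.968, 0.252, -0.019], [0.251, 0.967, 0.034], [0.027, 0.028, -0.999]]
wrist_force: [-0.7, 1.0, -2.0]
gripper_width: 0.2
```

Request:
servo_tool:
  deltas:
    - {"slide": [0, 0, 0.04], "spin": 0}
    - {"slide": [0, 0, 0.03], "spin": 0}
    - {"slide": [0, 0, 0], "spin": 0}

```text
time_s: 34.7
tcp_pos: [0.4987, 0.1733, 0.0471]
ee_rot: [[-0.968, 0.252, -0.019], [0.251, 0.967, 0.035], [0.027, 0.029, -0.999]]
wrist_force: [0.1, -0.2, -2.9]
gripper_width: 0.203
```

Request:
servo_tool:
  deltas:
    - {"slide": [0, 0, 0.03], "spin": 0}
    - {"slide": [0, 0, 0.03], "spin": 0}
    - {"slide": [0, 0, 0], "spin": 0}

```text
time_s: 35.0
tcp_pos: [0.4987, 0.1734, 0.0468]
ee_rot: [[-0.968, 0.251, -0.019], [0.25, 0.968, 0.034], [0.027, 0.029, -0.999]]
wrist_force: [0.4, -0.8, -1.2]
gripper_width: 0.204
```

It's seated, with light contact. I'll release.

Request:
servo_tool:
  deltas:
    - {"slide": [0, 0, 0], "spin": 0}
    - {"slide": [0, 0, 0], "spin": 0}
    - {"slide": [0, 0, 0], "spin": 0}
    - {"slide": [0, 0, 0], "spin": 0}
    - {"slide": [0, 0, 0], "spin": 0}
    - {"slide": [0, 0, 0], "spin": 0}
    - {"slide": [0, 0, 0], "spin": 0}
    - {"slide": [0, 0, 0], "spin": 0}
    - {"slide": [0, 0, 0], "spin": 0}
    - {"slide": [0, 0, 0], "spin": 0}
  gripper: 0

```text
time_s: 36.0
tcp_pos: [0.5005, 0.1742, 0.0473]
ee_rot: [[-0.968, 0.25, -0.015], [0.25, 0.968, 0.036], [0.023, 0.031, -0.999]]
wrist_force: [0.4, 0.2, 0.0]
gripper_width: 0.975
```

Request:
servo_tool:
  deltas:
    - {"slide": [0, 0, -0.3], "spin": 0}
    - {"slide": [0, 0, -0.4], "spin": 0}
    - {"slide": [0, 0, -0.6], "spin": 0}
    - {"slide": [0, 0, -0.8], "spin": 0}
    - {"slide": [0, 0, -1], "spin": 0}
    - {"slide": [0, 0, -1], "spin": 0}
    - {"slide": [0, 0, -1], "spin": 0}
    - {"slide": [0, 0, 0], "spin": 0}

```text
time_s: 36.8
tcp_pos: [0.503, 0.1691, 0.1855]
ee_rot: [[-0.968, 0.25, -0.011], [0.249, 0.968, 0.037], [0.02, 0.033, -0.999]]
wrist_force: [-0.1, -0.2, 0.5]
gripper_width: 0.999
```

Request:
servo_tool:
  deltas:
    - {"slide": [0, -0.6, 0], "spin": 0}
    - {"slide": [0, -1, -0.2], "spin": 0}
    - {"slide": [0, -1, -0.2], "spin": 0}
    - {"slide": [0, -1, -0.2], "spin": 0}
    - {"slide": [0, -1, -0.2], "spin": 0}
    - {"slide": [0, -1, 0], "spin": 0}
    - {"slide": [0, -0.5, 0], "spin": 0}
    - {"slide": [0, 0, 0], "spin": 0}

```text
time_s: 37.6
tcp_pos: [0.4579, 0.011, 0.1995]
ee_rot: [[-0.968, 0.251, -0.017], [0.25, 0.968, 0.036], [0.025, 0.031, -0.999]]
wrist_force: [0.3, 0.4, 0.0]
gripper_width: 1.001
```

```bash
python3 -c "
from ov import *
d=shot('top','top10');e=shot('side','side10');print(sense()['tcp_pos'],sense()['wrist_force'])
a=d['frame'][:,:,::-1];b=e['frame'][:,:,::-1]
def z(i,u,v,w,h): return cv2.resize(i[v:v+h,u:u+w],(400,300),interpolation=cv2.INTER_CUBIC)
cv2.imwrite('pics/zoom10.png',np.vstack([np.hstack([z(a,203,201,80,60),z(a,363,193,80,60)]),np.hstack([z(b,253,275,80,60),z(b,300,190,80,60)])]))
"
```

```text
[0.45878571 0.01236362 0.19961841] [-0.29835861  0.32170461  0.40560454]
```

View pics/zoom10.png

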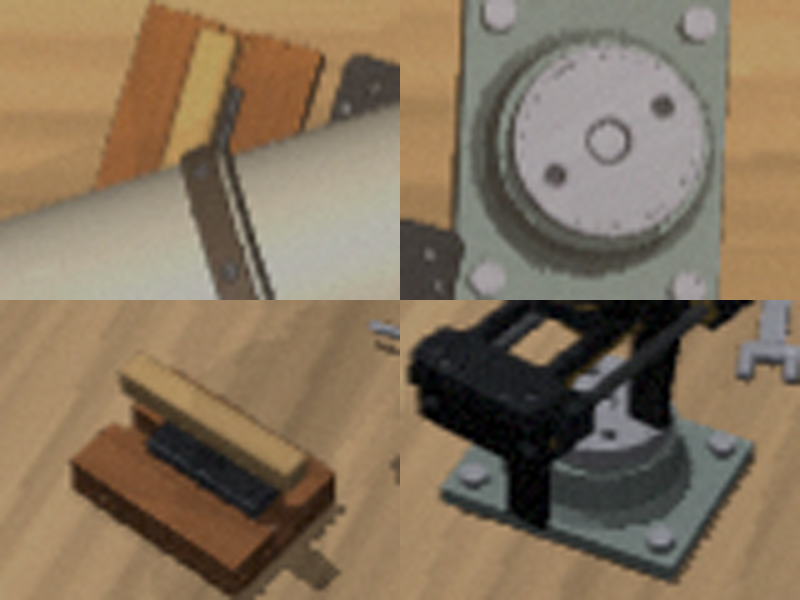

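View pics/top10.png

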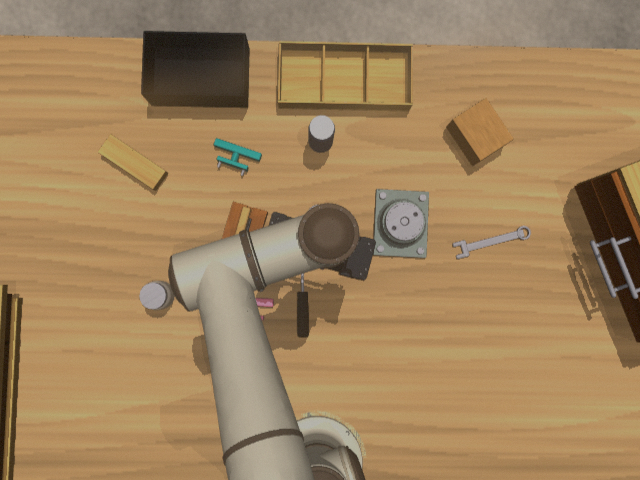

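The checks agree. The spanner stands in the groove in the same pose as at the start, the collar has turned about 73° clockwise, and nothing is touching. I'll hand in.

```bash
python3 -c "
from h import *
print(r.finish_job())"
```

```text
the job is handed in; nothing more can be done
None
```

I tightened the collar to its stop with the spanner, put the spanner back in its rest, and handed the job in at about 37.7 s. No verdict was reported.

- **Insertion:** I took the spanner from the rest and put both prongs into the collar holes. The tips went in about 13 mm, until the yoke touched the collar face lightly. I felt no contact on the way in.
- **Turning:** Torque stayed at about 0.15–0.22 N·m, with 1–2 N of pressing read at the stops between moves, until the stop. There it jumped to 0.85 N·m and the sinking ended. That is above the 0.5–0.6 N·m you said was enough, but the load on the collar was about 35 N by my estimate, under the 60 N limit. I took the torque off before withdrawing.
- **Last pictures:** The hole line turned about 73° clockwise, which is 1.28 rad or about 7.7 mm of sinking and fits the start height I estimated. The spanner stands in the groove looking as it did at the start, the gripper is open and clear, and wrist force is near zero. The loose items in view have not visibly moved; in the last top view the arm hid the pink look-alike and the spare ring.

**Not confirmed or in disagreement:**
- The cameras disagreed by about 4 mm, which I corrected by comparing the held spanner in both views.
- The tool tilted 1–3.5° during moves. I brought it back to about 1.5° before insertion, and it was about 2° when I set the spanner down.
- "Fully home" rests on the torque jump and the turn angle. I did not measure the collar's height directly.

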